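# Wind the aerial on one mark and lock it

### The job

Turn the TV aerial on by one mark: wind the red-handled crank clockwise (seen from above), some two to four turns, until you feel the turntable come up against its stop, and leave it there without forcing the crank on past that. Then take the orange-headed lock pin from its stand and push it fully home down the hole in the turntable's yellow lug, so that its head sits on the lug, and let go. Leave the other things on the mat where they are.

Things in the scene. Friction and masses are not known exactly. Their poses are not given: they have to be found in the camera images.
- rotator: Slate-grey aerial rotator housing, fixed, 135 x 310 x 50 mm high (x, y, z), on a 4 mm mat. Origin: on its underside, midway along; z up. Turntable axis at x 0, y +85 mm; crank axis at x 0, y -95 mm, on a grey round turret whose top is at z 72 mm. A black aerial panel 14 x 100 mm, top at z 190 mm, stands on the turntable's axis.
- lock_hole (a point): Centre of the mouth of the vertical lock hole (17 mm wide, 28 mm deep) in the top of the ledge on the housing's -x side, 50 mm above the housing's underside. The hole in the lug lies over it, 12 mm higher and within 2 mm sideways, only when the turntable is at its stop.
- turntable (a joint): Angle (rad) of the aluminium turntable (140 mm across, its top 62 mm above the housing's underside). Starts near 0.087 (the old mark), grows anticlockwise seen from above; near 0.349 (the next mark, 15 degrees on) a buffered stop ends its travel: its exact place differs each time by up to 0.018 either way. Driven only by the crank, 72 crank turns to one of its own (0.087 per crank turn); it stays put when the crank is let go.
- buffer (a joint): Squeeze of the rubber buffer at the stop, hidden inside the housing: 0 until the stop is met, then growing 0.00012 per mm of handle travel, to 0.001 at about 16 N on the handle, the most allowed. Squeezes this small drown in the noise of a reading: feel the force at the crank instead.
- crank_axis (a point): Point on the crank's vertical axis, at mid-height of its handle; x points along the crank arm to the handle. Clockwise seen from above advances. Turning takes about 3 N at the handle; at the stop this rises by about 1.6 N per mm of handle travel. Stop there at 5 to 12 N; 16 N is too much. Where in its circle the crank meets the stop differs each time.
- crank_grip (a point): Centre of the crank's upright red handle sleeve, a cylinder 20 mm in diameter and 42 mm tall (its lower end, 21 mm below, is just above the 16 mm wide steel crank arm), 40 mm from the crank axis. The sleeve spins freely on the crank, so it can be pinched and carried round in a circle without turning the gripper.
- lug_hole (a point): Centre of the vertical through hole (13 mm wide, 2 mm chamfer, 8 mm deep) in the yellow lug of the turntable, at the lug's top face, 92 mm from the turntable's axis.
- pin_head (a point): Centre of the orange cylindrical head (22 mm diameter, 36 mm tall) of the loose lock pin; below it a steel shaft 10 mm in diameter and 38 mm long with a chamfered tip, whose end is 56 mm below this point. It starts upright in a cream block 44 x 44 x 30 mm, its shaft 25 mm deep in it. Fully home, its head rests on the lug, this point 18 mm above the lug's top face.
- dish: Bystander: blue ceramic dish; origin at the centre of its underside. Leave it be.
- shaker: Bystander: glass salt shaker; origin at the centre of its underside. Leave it be.
- opener: Bystander: bottle opener; origin at the centre of its underside. Leave it be.
- torch: Bystander: blue torch; origin at the centre of its underside. Leave it be.
- cell_a: Bystander: green battery; origin at the centre of its underside. Leave it be.
- cell_b: Bystander: black battery; origin at the centre of its underside. Leave it be.
Things that resemble listed ones, but are neither listed nor needed, are in the scene too. Of the things like the part that bears pin_head, leave any that is turquoise; of the rest the smaller one is meant.

How it is judged (in metres and radians):
On the way:
1. the turntable has been wound on to its stop (value of joint buffer above 5e-05 rad and value of joint turntable between 0.32307 and 0.37507 rad), for 0.1 s.
At the end, for the whole second after the job is handed in: The turntable stands at the next mark, where its stop is (0.349 rad, give or take 0.026) and the lock pin stands upright (within 0.12 rad) fully home in the lug hole: head centre within 6 mm of the hole's centre sideways and no more than 3.5 mm above its seated height, released (value of joint turntable between 0.32307 and 0.37507 rad and z of pin_head in the frame of rotator below 0.0835 m and horizontal distance between pin_head and lug_hole below 0.006 m and angle between pin_head's own z axis and vertical below 0.12 rad); the robot touches nothing.
It fails at once if the crank was forced against the stop: buffer squeezed by more than 0.001 rad, about 16 N at the handle (value of joint buffer above 0.001 rad).
It fails at once if a bystander (dish, shaker, opener, torch or battery) was moved more than 30 mm (distance of any of dish, shaker, opener, torch, cell_a, cell_b from where it was at the start of the episode above 0.03 m).
It also fails if it takes over 72 s, if anything falls off the work surface, if the arm or the gripper's body presses on something with over 40 N, if the wrist force passes 120 N, or if a joint passes its speed limit or range.

### The arm

A 6-joint arm with a two-finger parallel gripper is mounted at the origin on the work surface. World frame = base frame: x ahead of the robot, y to its left, z up, the work surface at z = 0. Lengths are in mm, angles in rad, forces in N, time in s.
With the tool pointing down it reaches from about 275 to 1000 mm from the base axis. Payload 8.4 kg.
Tool frame: the origin (TCP) lies midway between the tips of the shut fingers; the grasp point (between the pads) lies 19 mm behind it; z points along the fingers, y is the direction in which the jaws open and shut (so a half turn about z gives the same grasp; the last joint's range is limited). The gripper opens to 85 mm and grips with 20 to 120 N. Pads are 22 mm wide; open, the fingers measure 114 mm over their backs; the gripper's body (76 mm by 85 mm) begins 54 mm behind the grasp point. The pads swing forward as they close: fully open they stand 13 mm farther back than shut.
Start: joints at [1.232, 0.353, 1.633, -0, 1.155, -0.002], TCP at [206.541, 589.888, 196.181] pointing down, gripper open.
Joint ranges: [-2.63, 2.63], [-0.92, 2.1], [0.06, 2.66], [-1.3, 4.44], [0, 2.69], [-3.02, 3.02]. Speed limits (rad/s): [2.22, 2.22, 2.79, 3.14, 3.14, 3.14].

### API

Orientations are given as [roll, pitch, yaw] about the fixed x, y, z axes, in that order (R = Rz(yaw) Ry(pitch) Rx(roll)).
In Python, from rig import r gives the robot as it stands. The module is installed in compiled form; this text tells all that it offers.
- The arm moves only by the tool drive_tool, never from a script. Its argument "moves" is a list of rows, each a list of 3 entries, a list of its own where there are three numbers: the closure, from 0 (fully open) to 1 (shut), then the shift along the tool's x, y, z in cm, then the turn about the tool's z in degrees. In form: [[claw, [dx, dy, dz], roll], ...]. A call has 1 to 12 rows; each row is the pose to reach, as a shift and turn from the pose measured when the call began, along the tool's axes at that moment; what a row does not reach only later rows make up. A row lasts 1/8 s, in which the tool goes at most 62.5 mm and 10.7 degrees, less where a joint would pass 70% of its speed; a pose out of reach is approached as far as the arm can. A call with a gripper value outside its range is refused whole. The fingers move at their own pace and stop on an object; "grip_force" is the grip in N (left out, the last holds). Time passes only in rows, so rows that repeat a pose let the fingers close. It gives the time, the measured TCP pose, the force and the opening at its end, in the units of the state.
- r.sense(): the state, without advancing time (a new reading comes with each control period).
- r.grab_frame(name): name is "side" or "top" or "wrist"; returns a dict with "color" (420x560x3 uint8, red, green, blue), "fx", "fy", "cx", "cy" (pixels), "pose" (4x4, takes a point from camera to world coordinates); the wrist camera has in their place "hand_eye" (4x4, takes a point from camera to tool coordinates, whose origin is the TCP and whose axes are the flange's). Camera axes: x right, y up, looking along -z (the intrinsics and any distortion apply to the point x, -y, -z); pixel columns grow to the right and rows downward; lengths in mm; the calibration is good to about 2 mm. The wrist camera is an equidistant fisheye: a pixel r from the principal point sees the ray r / f radians off the axis. A picture is of the moment at which its call begins: read the wrist's pose just before it. There is no depth.
- r.sign_off(): hands the job in, once; it reports no verdict.
Trained networks look in the newest picture that a camera, given by its name, has taken for a name from the list of things; names that differ only in an ending like _2 or _b are one class to them, and where a whole thing is asked for, a point or a joint stands for the part that bears it (a point fixed in the world has none). Each returns a list of dicts, best first, with "score" (0 to 1); they miss things now and then, are a little off and sometimes report something else, mostly with a low value. They report only what shows in the picture. A call takes as long as a camera call. They do not tell look-alikes from the thing itself.
- r.outline_of(thing, camera): "mask" (420x560 bool, what is visible of it) and "at" ([column, row] in pixels, amid what is visible of it).
- r.spot_point(thing, camera): "at" ([column, row] in pixels: a listed point, or the origin of a listed thing).
The state is a dict: "clock": time; "qpos": joint angles; "qvel": joint speeds; "joint_efforts": joint torques, N m; "eef_pos": TCP position; "tcp_rot": TCP orientation; "contact_force": force on the tool from outside, world axes, zero at the start; "wrist_torque": the same for the moment, N m; "opening": opening from 0.0 (shut) to 1.0 (fully open).
Only numpy, scipy, OpenCV 4.12 (cv2) and the standard library are available. Lean on these libraries where they do the work, as an engineer would, in place of code of your own. Each camera call takes 0.05 s, during which the arm holds its last target.

## Working session

There is one attempt and no reset: what is moved stays moved. The work goes in short steps, Python scripts to look and compute and a tool call to move; the robot and the scene stay as the last step left them, time stands still between calls to the robot, and variables do not carry over. Pictures are saved under pics/ and viewed, and the job is handed in when it is done.

Besides the shell and the picture viewer there is one more tool, called after ">>>" as name(argument=value, ...) on one line, values as JSON. drive_tool: Moves the arm, as the interface text tells. Its arguments: {"type":"object","properties":{"moves":{"type":"array"},"grip_force":{"type":"number"}},"required":["moves"]}

```bash
mkdir -p pics; cat > h.py <<'E'
from rig import r
import numpy as np, cv2, json
def save(n,im,s=1.0):
    cv2.imwrite('pics/'+n, cv2.resize(im[:,:,::-1],None,fx=s,fy=s))
def ray(f,px,T=None):
    x=(px[0]-f['cx'])/f['fx']; y=(px[1]-f['cy'])/f['fy']
    d=np.array([x,-y,-1.0]); P=f['pose']; P=np.array(P)
    d=P[:3,:3]@d; return P[:3,3],d/np.linalg.norm(d)
def atz(f,px,z):
    o,d=ray(f,px); return o+d*(z-o[2])/d[2]
def proj(f,p):
    P=np.linalg.inv(np.array(f['pose'])); q=P[:3,:3]@np.array(p)+P[:3,3]
    return np.array([f['cx']+f['fx']*q[0]/-q[2], f['cy']-f['fy']*q[1]/-q[2]])
def tri(f1,p1,f2,p2):
    o1,d1=ray(f1,p1);o2,d2=ray(f2,p2)
    A=np.stack([d1,-d2],1); t=np.linalg.lstsq(A,o2-o1,rcond=None)[0]
    a=o1+d1*t[0];b=o2+d2*t[1]; return (a+b)/2,np.linalg.norm(a-b)
E
python3 - <<'E'
from h import *
import pickle
s=r.sense(); print(s)
F={}
for n in ['side','top']:
    f=r.grab_frame(n); F[n]=f; save(n+'0.png',f['color'],1.4); print(n,f['fx'],f['cx'],f['cy'],np.round(f['pose'],3).tolist(),[k for k in f])
    for t in ['rotator','lock_hole','crank_axis','crank_grip','lug_hole','pin_head']:
        try: print(n,t,[(np.round(d['at'],1).tolist(),round(d['score'],2)) for d in r.spot_point(t,n)])
        except Exception as e: print(t,e)
pickle.dump(F,open('F0.pkl','wb'))
E
```

```text
{'clock': 0.0, 'qpos': array([ 1.23159115e+00,  3.53642873e-01,  1.63413752e+00, -1.99550743e-05,
        1.15518266e+00, -2.41368740e-03]), 'qvel': array([-9.51564191e-04,  8.02907924e-04, -9.78866703e-05, -3.48988160e-04,
       -4.16822443e-04, -4.06454620e-04]), 'joint_efforts': array([-3.19324236e-04, -6.05229735e+01, -3.42071056e+01, -7.89407477e-05,
        9.14389151e-03, -6.76246736e-05]), 'eef_pos': array([206.37938202, 589.39185227, 195.46355107]), 'tcp_rot': array([-3.14022221e+00,  1.49374289e-05,  2.80480924e+00]), 'contact_force': array([-0.04314415, -0.30287995, -0.19075069]), 'wrist_torque': array([ 0.00107939,  0.00096325, -0.02876047]), 'opening': 1.0002118095525514}
side 416.70237589127345 278.65691200074303 213.26952519472306 [[-0.963, 0.211, -0.166, 383.433], [-0.268, -0.756, 0.597, 585.582], [0.0, 0.62, 0.785, 827.274], [0.0, 0.0, 0.0, 1.0]] ['color', 'fx', 'fy', 'cx', 'cy', 'pose']
side rotator [([274.3, 234.3], 0.58)]
side lock_hole [([294.4, 261.4], 0.89)]
side crank_axis []
side crank_grip [([288.2, 177.2], 0.65), ([299.4, 169.3], 0.59)]
side lug_hole [([288.0, 269.0], 0.57), ([171.3, 228.2], 0.51)]
side pin_head [([360.8, 409.8], 0.7), ([287.4, 336.4], 0.55), ([171.4, 227.5], 0.28)]
top 455.1899230802025 275.43825040128695 211.33639009781183 [[-0.004, 0.997, -0.072, 462.85], [-1.0, -0.002, 0.028, 35.272], [0.027, 0.072, 0.997, 1358.818], [0.0, 0.0, 0.0, 1.0]] ['color', 'fx', 'fy', 'cx', 'cy', 'pose']
top rotator [([269.6, 210.4], 0.98), ([150.9, 199.5], 0.39), ([395.1, 190.4], 0.18)]
top lock_hole [([232.4, 241.9], 0.83)]
top crank_axis [([300.1, 215.5], 0.72)]
top crank_grip [([312.7, 223.4], 0.55)]
top lug_hole [([225.4, 234.3], 0.6)]
top pin_head [([141.3, 305.3], 0.52), ([182.5, 303.6], 0.42), ([177.7, 247.6], 0.37)]
```

View pics/side0.png

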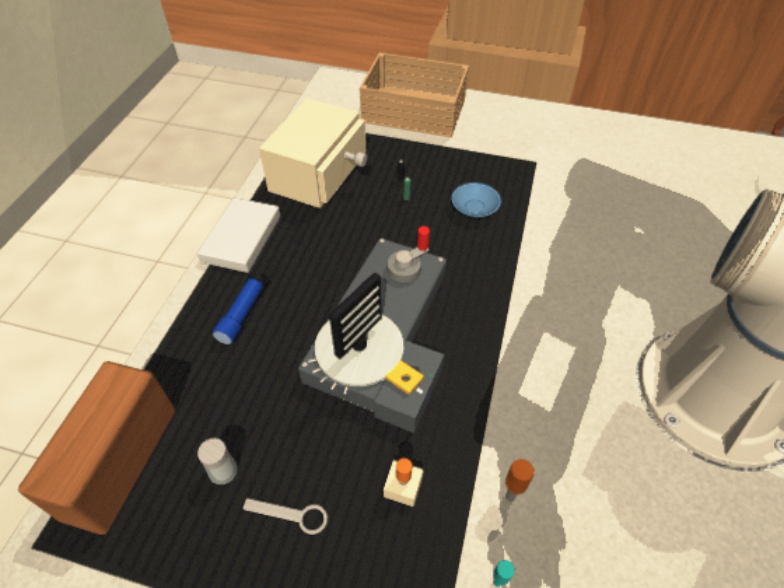

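View pics/top0.png

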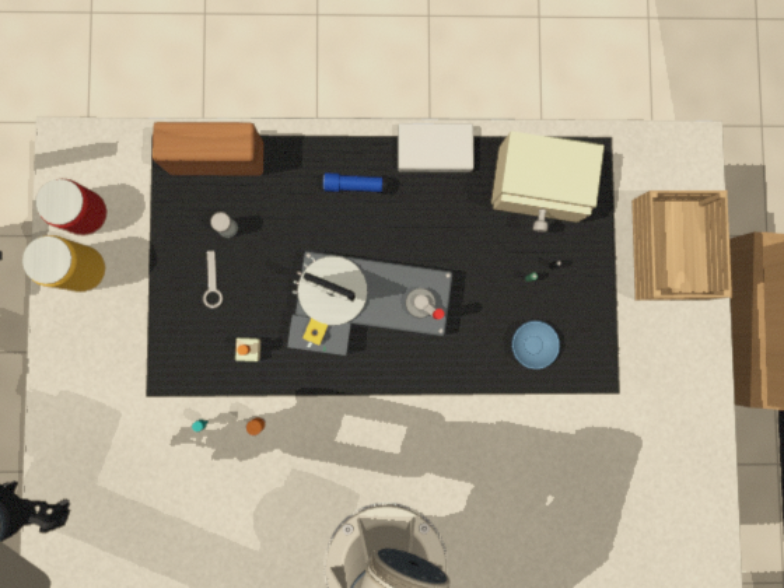

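The pin candidates in the side picture (at 1.4x) are:
- orange in the cream block at (404,470)
- darker, larger orange at (519,477)
- turquoise at (504,572)

I choose the one in the cream block and will check it in a close crop.

```bash
python3 - <<'E'
from h import *
import pickle
F=pickle.load(open('F0.pkl','rb'))
def crop(n,f,x0,y0,x1,y1,s):
    c=f['color'][y0:y1,x0:x1]; cv2.imwrite('pics/'+n,cv2.resize(c[:,:,::-1],None,fx=s,fy=s,interpolation=cv2.INTER_CUBIC))
crop('c_side_rot.png',F['side'],200,140,340,320,3.3)
crop('c_top_rot.png',F['top'],190,165,340,265,5)
crop('c_side_pin.png',F['side'],255,300,395,420,4)
E
```

```text
(no output)
```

View pics/c_side_rot.png

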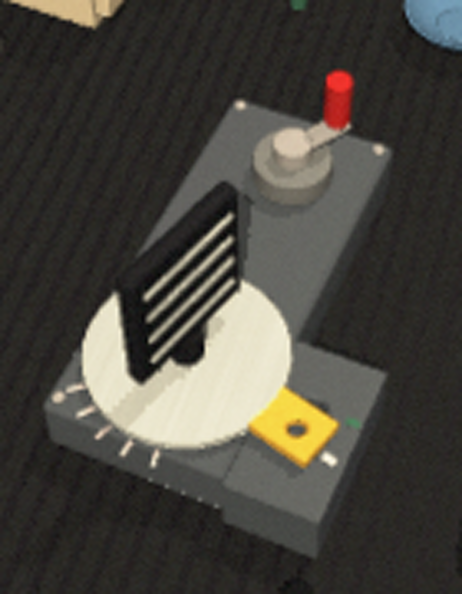

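View pics/c_top_rot.png

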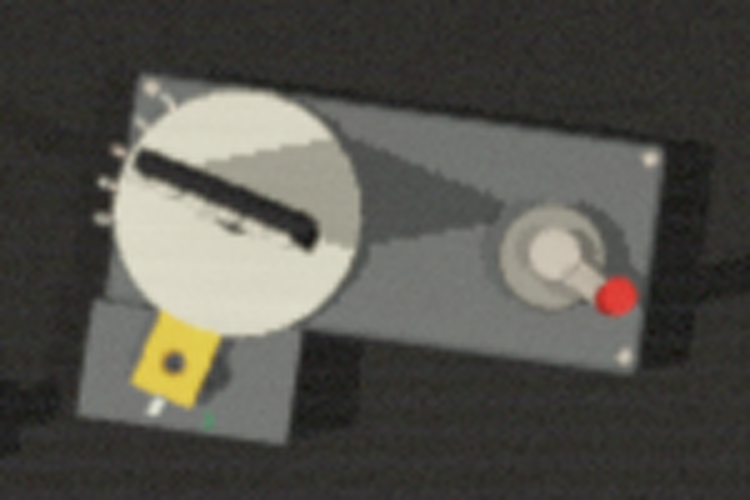

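View pics/c_side_pin.png

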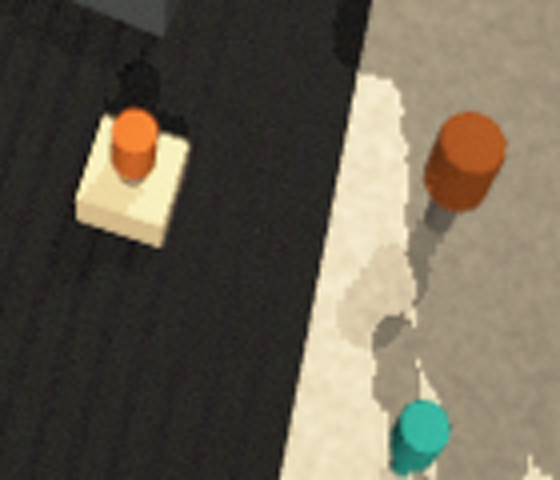

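The crop confirms it: the block's pin has a bright orange head at side ≈(288,332), smaller than the dark orange one at ≈(372,332). Next I'll fit the rotator pose.

```bash
python3 - <<'E'
from h import *
import pickle
from scipy.optimize import least_squares
F=pickle.load(open('F0.pkl','rb'))
T=lambda x,y:(190+x/5-0.4,165+y/5-0.4); S=lambda x,y:(200+x/3.3-.35,140+y/3.3-.35); P=lambda x,y:(255+x/4-.4,300+y/4-.4)
obs=[('top',T(663,148),(67.5,-155,50)),('top',T(633,373),(-67.5,-155,50)),('top',T(140,75),(67.5,155,50)),('top',T(238,212),(0,85,62)),
('side',S(240,100),(67.5,-155,50)),('side',S(392,150),(-67.5,-155,50)),('side',S(45,405),(67.5,155,50)),('side',S(187,350),(0,85,62))]
def W(p,q):
    c,s=np.cos(p[2]),np.sin(p[2]); return np.array([p[0]+c*q[0]-s*q[1],p[1]+s*q[0]+c*q[1],q[2]+4])
def res(p,full=False):
    return np.concatenate([proj(F[n],W(p,q))-np.array(px) for n,px,q in obs])
o=least_squares(res,[540,50,-.1],x_scale=[1,1,.01],loss='soft_l1'); print(o.x,o.fun.reshape(-1,2).round(1).tolist())
p=o.x
print('turnt',W(p,(0,85,62)),'crank axis',W(p,(0,-95,72)))
a,e=tri(F['top'],T(617,293),F['side'],S(341,78)); print('handle top',a,e)
a,e=tri(F['top'],T(553,253),F['side'],S(293,138)); print('axis cap',a,e)
a,e=tri(F['top'],T(175,363),F['side'],S(297,430)); print('lug hole',a,e)
print([atz(F[n],q,66) for n,q in(('top',T(175,363)),('side',S(297,430)))])
# pin head top
for n in('top','side'):
    d=r.outline_of('pin_head',n)
    for k in d: 
        m=k['mask']; ys,xs=np.nonzero(m); print(n,k['score'],k['at'],m.sum(),xs.min(),xs.max(),ys.min(),ys.max())
print('pin side top centre',P(134,125))
f=F['top'];save('x.png',cv2.resize(f['color'][225:275,150:215],None,fx=8,fy=8,interpolation=cv2.INTER_CUBIC))
print(r.sense()['clock'])
E
```

```text
[ 5.58844509e+02  2.43590955e+01 -1.36048701e-01] [[0.7, 0.4], [0.9, 1.8], [-1.2, 0.6], [-0.1, -0.7], [-1.0, -1.2], [2.2, -1.0], [-0.3, 1.1], [-1.4, 0.2]]
turnt [570.373008 108.573665  66.      ] crank axis [545.95971672 -69.76307044  76.        ]
handle top [ 516.94348036 -100.2098476   134.00082262] 3.084408424692166
axis cap [542.05425401 -68.65427081  96.8781158 ] 0.9640299735359593
lug hole [482.49816636 143.98256685  61.11460507] 0.3895357414358402
[array([482.61541826, 143.60672076,  66.        ]), array([481.6751164 , 146.76883446,  66.        ])]
top 0.68 [235.6, 208.2] 2057 213 261 183 244
top 0.67 [183.5, 302.5] 145 176 189 298 310
top 0.66 [143.3, 304.7] 76 137 148 300 308
top 0.51 [174.8, 248.6] 75 169 178 245 253
top 0.4 [254.5, 216.9] 5671 206 322 180 253
top 0.2 [255.7, 129.9] 522 231 275 124 137
side 0.79 [371.0, 340.1] 428 361 380 328 358
side 0.55 [289.5, 337.4] 175 283 293 328 345
side 0.54 [359.5, 409.0] 205 352 366 401 419
pin side top centre (288.1, 330.85)
0.8
```

View pics/x.png

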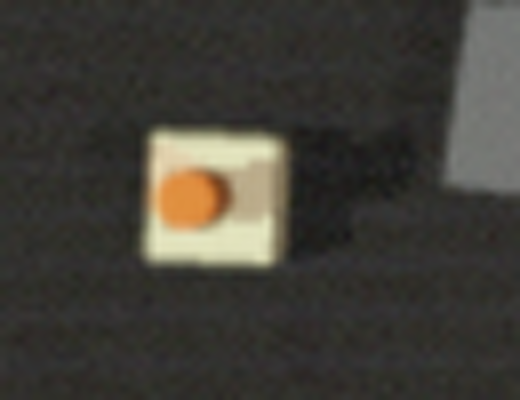

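>>> drive_tool(moves=[[0,[-5,-5,-2],0],[0,[-9,-9.5,-4],0],[0,[-13,-14,-4],0],[0,[-17.5,-18.5,-4],0],[0,[-22,-23,-4],0],[0,[-26,-27.5,-4],0],[0,[-30,-32,-4],0],[0,[-34.5,-36.5,-4],0],[0,[-39,-41,-4],0],[0,[-43,-45.5,-4],0],[0,[-47.5,-50,-4],0],[0,[-52.1,-54.8,-4],0]])

```text
clock: 2.3
eef_pos: [513.0, -90.8, 236.5]
tcp_rot: [3.141, 0.001, 2.804]
contact_force: [0.4, 1.1, 1.2]
opening: 0.997
```

>>> drive_tool(moves=[[0,[0,0,0],0],[0,[0,0,0],0]])

```text
clock: 2.55
eef_pos: [512.5, -90.8, 236.3]
tcp_rot: [3.141, -0.0, 2.803]
contact_force: [-0.5, 0.6, 0.1]
opening: 1.001
```

```bash
cat >> h.py <<'E'
from scipy.spatial.transform import Rotation as Rot
def wT(s):
    T=np.eye(4);T[:3,:3]=Rot.from_euler('xyz',s['tcp_rot']).as_matrix();T[:3,3]=s['eef_pos'];return T
def wgrab():
    s=r.sense(); f=r.grab_frame('wrist'); f['T']=wT(s)@np.array(f['hand_eye']); return s,f
def wray(f,px):
    u=(px[0]-f['cx']);v=(px[1]-f['cy']); 
    th=np.hypot(u/f['fx'],v/f['fy']); ph=np.arctan2(v/f['fy'],u/f['fx'])
    d=np.array([np.sin(th)*np.cos(ph),-np.sin(th)*np.sin(ph),-np.cos(th)])
    return f['T'][:3,3],f['T'][:3,:3]@d
def watz(f,px,z):
    o,d=wray(f,px);return o+d*(z-o[2])/d[2]
def wproj(f,p):
    q=np.linalg.inv(f['T'])@np.append(p,1); x,y,z=q[0],-q[1],-q[2]
    th=np.arctan2(np.hypot(x,y),z);ph=np.arctan2(y,x)
    return np.array([f['cx']+f['fx']*th*np.cos(ph),f['cy']+f['fy']*th*np.sin(ph)])
E
python3 - <<'E'
from h import *
import pickle
s,f=wgrab(); pickle.dump((s,f),open('w1.pkl','wb'))
print(s['clock'],s['eef_pos'],s['tcp_rot'],s['contact_force'],np.round(f['hand_eye'],3).tolist(),f['fx'],f['cx'],f['cy'])
save('w1.png',f['color'],1.4)
for t in ['crank_grip','crank_axis']: print(t,[(d['at'],d['score']) for d in r.spot_point(t,'wrist')])
print(wproj(f,(517,-100,134)),wproj(f,(544,-69,97)))
E
```

```text
2.55 [512.52605174 -90.8025002  236.25788092] [ 3.14098689e+00 -5.01196644e-05  2.80323338e+00] [-0.52027776  0.62218613  0.106442  ] [[-0.001, 0.95, 0.311, 79.166], [1.0, 0.001, 0.001, -0.931], [0.0, 0.311, -0.95, -177.114], [0.0, 0.0, 0.0, 1.0]] 325.19226210127806 277.8318704349504 209.99201193263272
crank_grip [([271.0, 194.7], 0.85)]
crank_axis [([305.9, 210.8], 0.81), ([551.7, 134.2], 0.6)]
[271.04941893 204.83830872] [309.16587995 208.27962747]
```

View pics/w1.png

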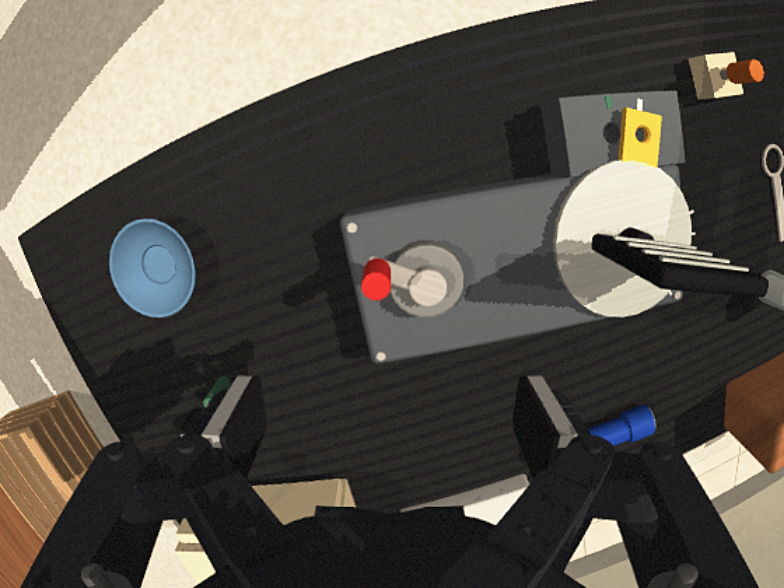

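```bash
python3 - <<'E'
from h import *
import pickle
s,f=pickle.load(open('w1.pkl','rb'))
im=f['color'];save('w1c.png',cv2.resize(im[150:280,230:350],None,fx=5,fy=5,interpolation=cv2.INTER_CUBIC))
save('w1d.png',cv2.resize(im[50:240,380:550],None,fx=3.3,fy=3.3,interpolation=cv2.INTER_CUBIC))
E
```

```text
(no output)
```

View pics/w1c.png

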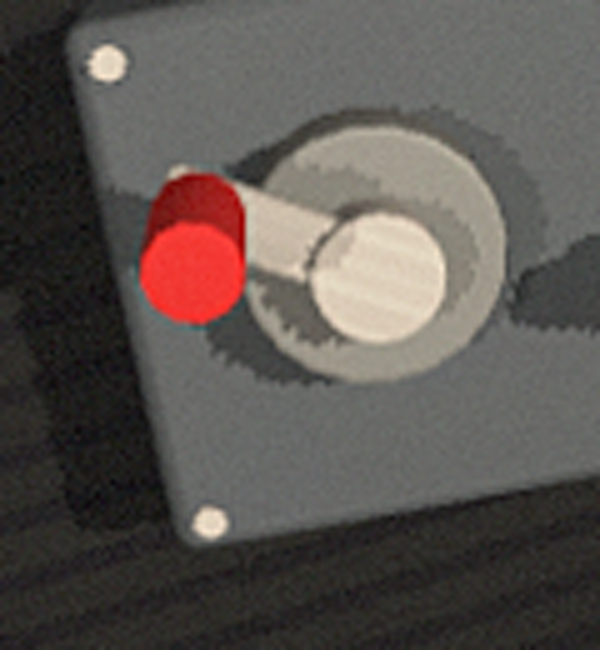

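View pics/w1d.png

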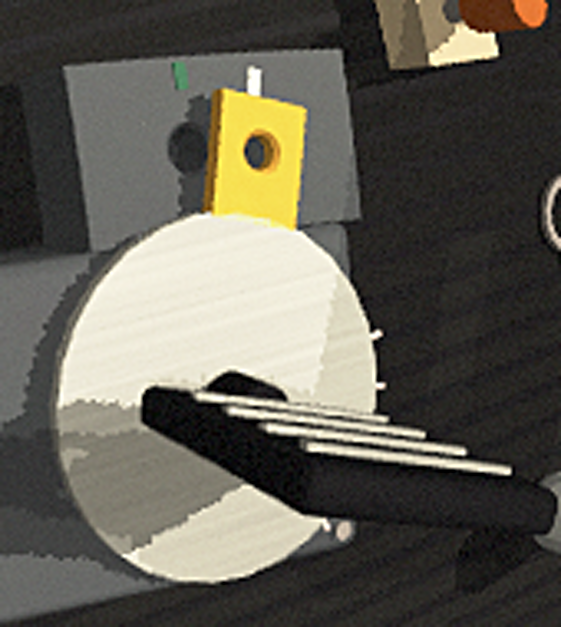

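```bash
python3 - <<'E'
from h import *
import pickle
s,f=pickle.load(open('w1.pkl','rb'))
F=pickle.load(open('F0.pkl','rb'))
print('handle',watz(f,(268.5,204.5),134)); print('cap',watz(f,(305.7,205.7),97)); print('turret',watz(f,(305.1,200.7),76))
D=lambda x,y:(380+x/3.3-.35,50+y/3.3-.35)
print('lock hole',watz(f,D(188,147),54),'lug hole',watz(f,D(261,152),66))
print('corners',watz(f,(230+68/5,150+20/5),54),watz(f,(230+187/5,150+547/5),54))
h=watz(f,(268.5,204.5),134)
T=wT(s); print('tool delta to handle', T[:3,:3].T@(np.array([h[0],h[1],100])-T[:3,3]))
E
```

```text
handle [ 515.93549616 -102.05387098  134.        ]
cap [540.17676762 -71.51314953  97.        ]
turret [541.37042251 -70.77246474  76.        ]
lock hole [475.6590939 118.5945398  54.       ] lug hole [482.86492841 141.76378009  66.        ]
corners [ 473.63896734 -118.66902171   54.        ] [ 604.47129977 -138.07711037   54.        ]
tool delta to handle [ -6.95773823  -9.56423146 136.25176374]
```

>>> drive_tool(moves=[[0,[-0.7,-1,5],0],[0,[-0.7,-1,10],0],[0,[-0.7,-1,13.3],0],[0,[-0.7,-1,13.6],0],[0.5,[-0.7,-1,13.6],0],[0.8,[-0.7,-1,13.6],0],[1,[-0.7,-1,13.6],0],[1,[-0.7,-1,13.6],0],[1,[-0.7,-1,13.6],0]], grip_force=50)

```text
clock: 3.82
eef_pos: [516.0, -101.4, 100.8]
tcp_rot: [3.141, 0.001, 2.806]
contact_force: [0.2, 0.5, -0.5]
opening: -0.003
```

```bash
python3 - <<'E'
from h import *
s,f=wgrab(); print(s['eef_pos'],s['tcp_rot'],s['contact_force'],s['wrist_torque'],s['opening'])
save('w2.png',f['color'],1.4)
E
```

```text
[ 516.0452103  -101.38250438  100.84939957] [3.14095041e+00 1.05326337e-03 2.80576470e+00] [ 0.16762595  0.50700488 -0.54473952] [-0.04746143  0.00493711  0.00054501] -0.0026149201509075193
```

View pics/w2.png

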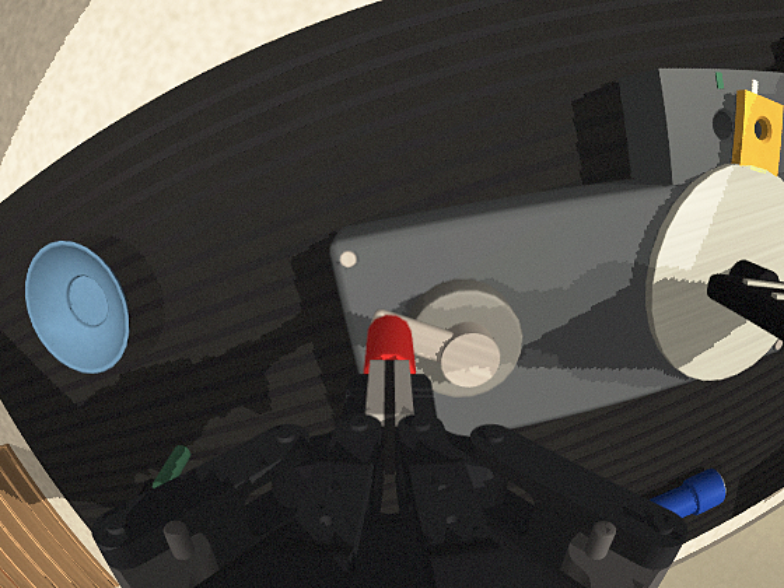

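```bash
python3 - <<'E'
from h import *
s,f=wgrab(); 
for n,p in dict(tcp=s['eef_pos'],htop=(516,-102,134),hbot=(516,-102,92),cap=(540.5,-71,97),turret=(541,-71,76)).items(): print(n,wproj(f,np.array(p))*1.4)
im=f['color'];save('w2c.png',cv2.resize(im[200:320,220:380],None,fx=5,fy=5,interpolation=cv2.INTER_CUBIC))
g=r.grab_frame('side');save('s2c.png',cv2.resize(g['color'][120:240,220:360],None,fx=5,fy=5,interpolation=cv2.INTER_CUBIC))
E
```

```text
tcp [391.5660939  341.51238914]
htop [390.45463608 379.90959847]
hbot [390.14669649 334.01516006]
cap [473.2895997  364.14757615]
turret [466.35992442 345.7166539 ]
```

View pics/w2c.png

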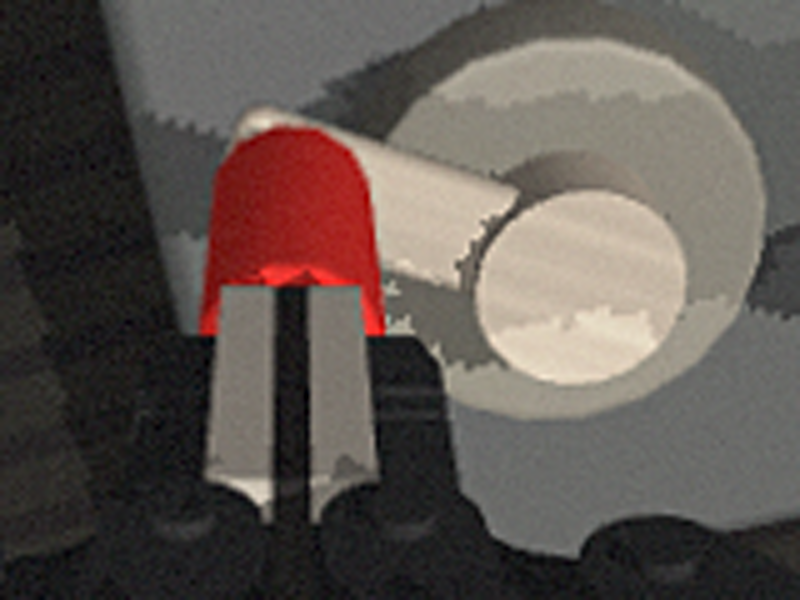

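View pics/s2c.png

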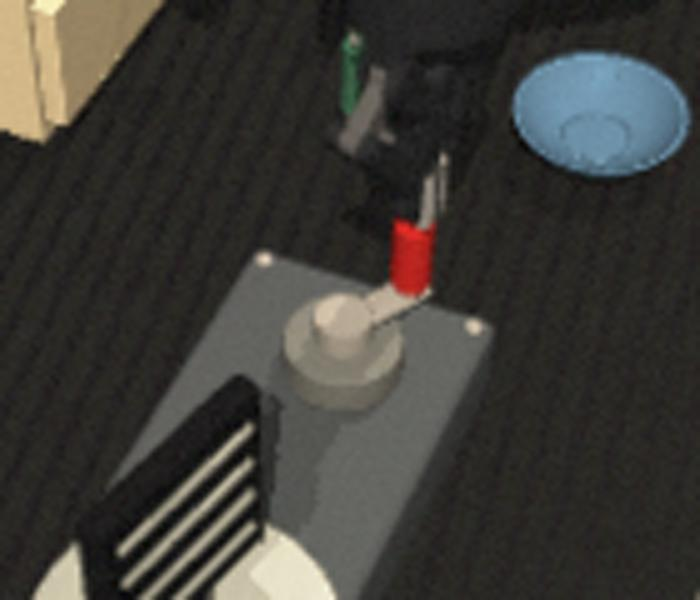

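```bash
python3 - <<'E'
from h import *
s,f=wgrab(); g=r.grab_frame('side');t=r.grab_frame('top')
for z in (100,110,120,130,140): 
    p=np.array([516,-101.5,z]); print(z,'sidecrop',(proj(g,p)-[220,120])*5,'wristcrop',(wproj(f,p)-[220,200])*5, 'top',(proj(t,p)-[290,190])*5)
save('s2c.png',cv2.resize(g['color'][140:190,270:340],None,fx=11,fy=11,interpolation=cv2.INTER_CUBIC))
for z in (80,90,100,120,130): print('sidecrop2',z,(proj(g,np.array([516,-101.5,z]))-[270,140])*11)
save('t2c.png',cv2.resize(t['color'][190:260,290:370],None,fx=8,fy=8,interpolation=cv2.INTER_CUBIC))
print(s['opening'],s['qpos'])
E
```

```text
100 sidecrop [411.01744624 265.07237954] wristcrop [297.4783624  218.98379348] top [111.0847776  173.23436833]
110 sidecrop [411.94708982 250.51336039] wristcrop [297.91250985 254.76383659] top [113.04611246 172.46207312]
120 sidecrop [412.891516   235.72283304] wristcrop [298.38875529 294.20705049] top [115.0389188 171.6773857]
130 sidecrop [413.85108019 220.69523129] wristcrop [298.91285228 337.85192644] top [117.06396021 170.8800054 ]
140 sidecrop [414.82614931 205.42480906] wristcrop [299.49146816 386.33340528] top [119.12202521 170.06962173]
sidecrop2 80 [350.24250793 425.73806046]
sidecrop2 90 [352.22492994 394.69162434]
sidecrop2 100 [354.23838174 363.15923499]
sidecrop2 120 [358.36133519 298.59023269]
sidecrop2 130 [360.47237642 265.52950883]
0.00013235871727794912 [-1.97189866e-01  3.16933049e-01  1.93138042e+00  6.56109422e-04
  8.92654240e-01 -1.43257036e+00]
```

View pics/s2c.png

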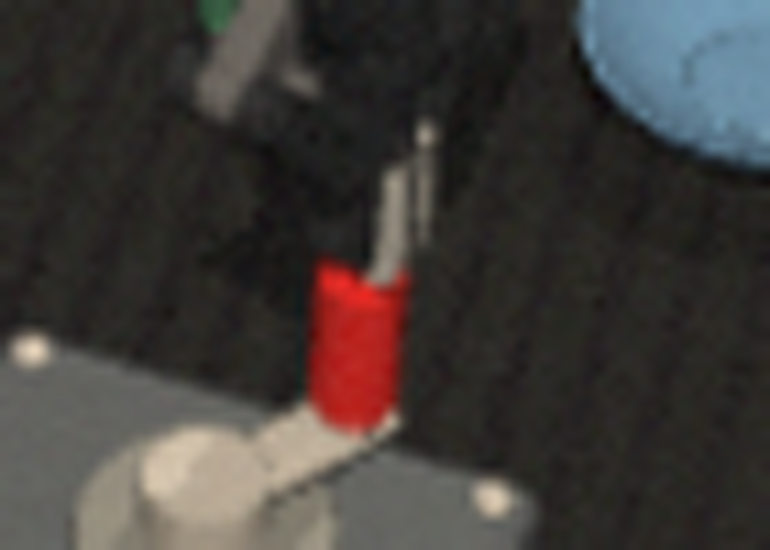

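View pics/t2c.png

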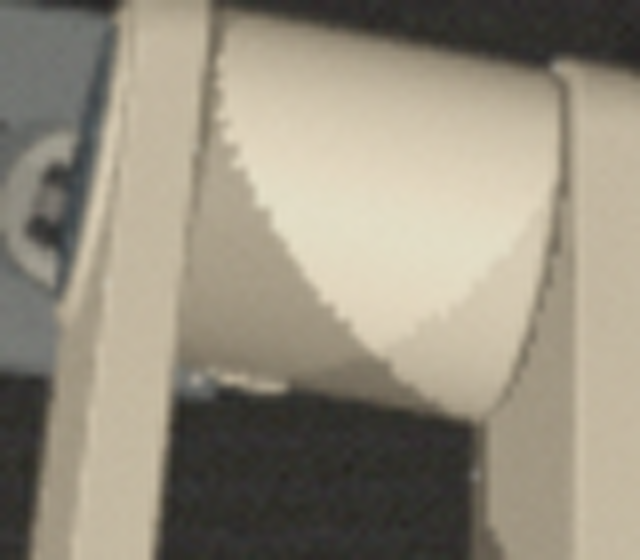

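The closed fingertips appear just above the handle's top, at z≈126. Wrist tip row is about 257 px and side about (305,165). So the tips sit about 25 mm behind the nominal TCP, and I have to go lower in small steps while watching the force.

>>> drive_tool(moves=[[0.4,[0,0,-1],0],[0.4,[0,0,-1],0],[0.4,[0,0,-1],0],[0.4,[0,0,0.5],0],[0.4,[0,0,1],0],[0.4,[0,0,1.5],0]])

```text
clock: 4.88
eef_pos: [515.5, -101.2, 84.6]
tcp_rot: [3.141, -0.001, 2.806]
contact_force: [0.3, -0.5, -0.8]
opening: 0.594
```

```bash
python3 - <<'E'
from h import *
s,f=wgrab(); print(s['eef_pos'],s['contact_force'],s['opening'])
save('w3c.png',cv2.resize(f['color'][180:340,180:400],None,fx=3.5,fy=3.5,interpolation=cv2.INTER_CUBIC))
E
```

```text
[ 515.46445256 -101.23082839   84.61856848] [ 0.34750252 -0.53264609 -0.84469718] 0.5939789302978692
```

View pics/w3c.png

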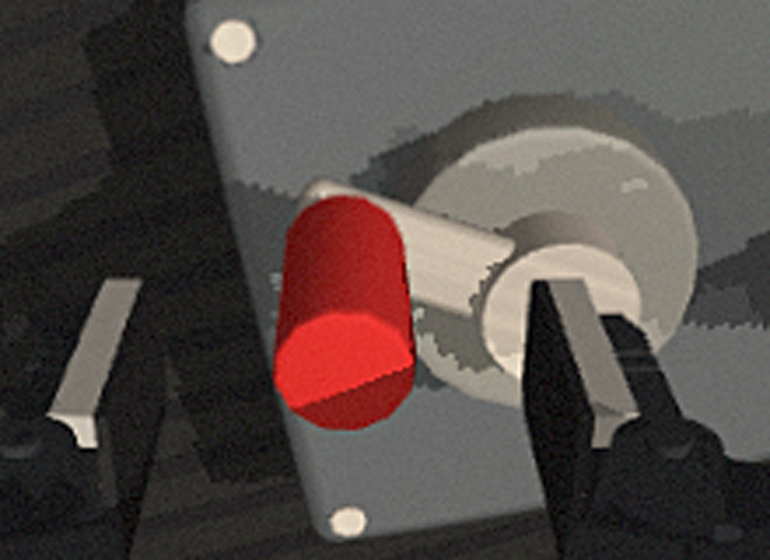

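```bash
python3 - <<'E'
from h import *
s,f=wgrab()
C=lambda p:(wproj(f,np.array(p))-[180,180])*3.5
for z in (122,126,130): print(z,C((516,-102,z)), watz(f,(180+345/3.5,180+370/3.5),z))
R=wT(s)
for xx in (11,0,-11):
  for d in (20,30,40,50):
    p=R@np.array([xx,25,-d,1]); print(xx,d,C(p[:3]))
E
```

```text
122 [346.56229994 338.79429515] [ 520.80053907 -103.9093676   122.        ]
126 [346.65734601 353.18750143] [ 518.49394042 -103.11203665  126.        ]
130 [346.75635033 368.22526255] [ 516.18734176 -102.3147057   130.        ]
11 20 [514.70353212 210.28041706]
11 30 [524.37294912 237.8862716 ]
11 40 [535.09527068 268.69910303]
11 50 [547.03050656 303.25178385]
0 20 [510.68574899 275.17819843]
0 30 [519.71763797 305.45227277]
0 40 [529.66424542 339.02957703]
0 50 [540.64867456 376.40693363]
-11 20 [506.52608993 336.58347267]
-11 30 [514.9270386  369.00480408]
-11 40 [524.11505011 404.73361414]
-11 50 [534.18242258 444.21566584]
```

>>> drive_tool(moves=[[0.4,[0,0,0.4],0],[0.6,[0,0,0.7],0],[0.8,[0,0,0.7],0],[1,[0,0,0.7],0],[1,[0,0,0.7],0],[1,[0,0,0.7],0]], grip_force=50)

```text
clock: 5.72
eef_pos: [515.2, -101.2, 77.7]
tcp_rot: [3.141, -0.001, 2.806]
contact_force: [-0.6, 0.1, -0.9]
opening: 0.213
```

```bash
python3 - <<'E'
from h import *
s,f=wgrab(); print(s['eef_pos'],s['contact_force'],s['wrist_torque'],s['opening'])
save('w4c.png',cv2.resize(f['color'][180:340,180:400],None,fx=3.5,fy=3.5,interpolation=cv2.INTER_CUBIC))
E
```

```text
[ 515.22349195 -101.20248217   77.67382163] [-0.63772279  0.14384924 -0.94238061] [0.01377795 0.10276569 0.02209513] 0.21285648541095453
```

View pics/w4c.png

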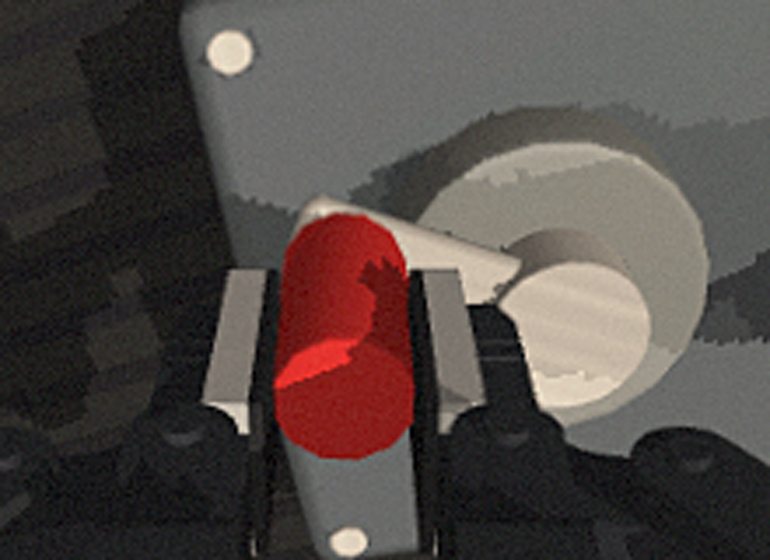

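```bash
cat > circ.py <<'E'
from h import *
import sys
C=np.array(json.load(open('C.json')))
def plan(step,n,R=40.0,extra=0):
    s=r.sense(); e=s['eef_pos'];y=s['tcp_rot'][2]; d=e[:2]-C; th=np.arctan2(d[1],d[0])
    F=s['contact_force']; rad=d/np.linalg.norm(d); tan=np.array([rad[1],-rad[0]])
    print('clk',round(s['clock'],2),'e',e.round(1),'yaw',y.round(3),'r',np.linalg.norm(d).round(2),'th',np.degrees(th).round(1),'Frad',(F[:2]@rad).round(2),'Ftan(cw)',(F[:2]@tan).round(2),'Fz',F[2].round(2))
    Rm=wT(s)[:3,:3]; out=[]
    for i in range(1,n+1):
        a=th-np.radians(step*i); t=np.array([*(C+R*np.array([np.cos(a),np.sin(a)])),Z]); out.append([1,[round(float(v),2) for v in (Rm.T@(t-e))/10],0])
    print(json.dumps(out))
Z=77.5
plan(float(sys.argv[1]),int(sys.argv[2]))
E
python3 - <<'E'
import numpy as np,json
t=np.radians(-129.5); c=np.array([515.2,-101.2])-40*np.array([np.cos(t),np.sin(t)]); print(c); json.dump(c.tolist(),open('C.json','w'))
E
python3 circ.py 10 12
```

```text
[540.64312881 -70.33501666]
clk 5.78 e [ 515.3 -101.2   77.7] yaw 2.806 r 39.96 th -129.4 Frad 0.42 Ftan(cw) 0.43 Fz -0.75
[[1, [0.63, 0.29, 0.02], 0], [1, [1.2, 0.7, 0.02], 0], [1, [1.69, 1.19, 0.02], 0], [1, [2.09, 1.76, 0.02], 0], [1, [2.38, 2.4, 0.02], 0], [1, [2.56, 3.07, 0.02], 0], [1, [2.62, 3.76, 0.02], 0], [1, [2.56, 4.46, 0.02], 0], [1, [2.37, 5.13, 0.02], 0], [1, [2.08, 5.76, 0.02], 0], [1, [1.68, 6.33, 0.02], 0], [1, [1.18, 6.82, 0.02], 0]]
```

>>> drive_tool(moves=[[1,[0.63,0.29,0],0],[1,[1.2,0.7,0],0],[1,[1.7,1.2,0],0],[1,[2.1,1.76,0],0],[1,[2.4,2.4,0],0],[1,[2.56,3.07,0],0],[1,[2.62,3.76,0],0]])

```text
clock: 6.65
eef_pos: [502.5, -56.4, 77.7]
tcp_rot: [3.141, -0.002, 2.806]
contact_force: [-2.8, -2.7, 0.7]
opening: 0.214
```

```bash
python3 circ.py 12 12
```

```text
clk 6.65 e [502.5 -56.4  77.7] yaw 2.806 r 40.59 th 159.9 Frad 1.66 Ftan(cw) -3.53 Fz 0.71
[[1, [-0.16, 0.83, 0.02], 0], [1, [-0.43, 1.62, 0.02], 0], [1, [-0.86, 2.34, 0.02], 0], [1, [-1.42, 2.95, 0.02], 0], [1, [-2.11, 3.43, 0.01], 0], [1, [-2.88, 3.76, 0.01], 0], [1, [-3.7, 3.93, 0.01], 0], [1, [-4.53, 3.91, 0.01], 0], [1, [-5.35, 3.73, 0.01], 0], [1, [-6.11, 3.38, 0.01], 0], [1, [-6.78, 2.88, 0.0], 0], [1, [-7.33, 2.25, 0.0], 0]]
```

>>> drive_tool(moves=[[1,[-0.16,0.83,0],0],[1,[-0.43,1.62,0],0],[1,[-0.86,2.34,0],0],[1,[-1.42,2.95,0],0],[1,[-2.11,3.43,0],0],[1,[-2.88,3.76,0],0],[1,[-3.7,3.93,0],0],[1,[-4.53,3.91,0],0],[1,[-5.35,3.73,0],0],[1,[-6.11,3.38,0],0],[1,[-6.78,2.88,0],0],[1,[-7.33,2.25,0],0]])

```text
clock: 8.15
eef_pos: [579.2, -59.9, 77.5]
tcp_rot: [3.141, -0.002, 2.806]
contact_force: [-3.3, 2.5, 2.4]
opening: 0.213
```

```bash
python3 circ.py 15 12
```

```text
clk 8.15 e [579.2 -59.9  77.5] yaw 2.806 r 39.9 th 15.1 Frad -2.54 Ftan(cw) -3.26 Fz 2.39
[[1, [-0.48, -0.93, -0.0], 0], [1, [-0.69, -1.95, -0.0], 0], [1, [-0.64, -2.99, -0.0], 0], [1, [-0.31, -3.98, -0.0], 0], [1, [0.26, -4.86, -0.0], 0], [1, [1.04, -5.55, 0.0], 0], [1, [1.97, -6.03, 0.0], 0], [1, [2.99, -6.24, 0.01], 0], [1, [4.03, -6.18, 0.01], 0], [1, [5.02, -5.86, 0.01], 0], [1, [5.9, -5.29, 0.01], 0], [1, [6.6, -4.51, 0.01], 0]]
```

```bash
python3 -c "
import json;json.dump([540.0,-70.3],open('C.json','w'))"; python3 circ.py 15 12
```

```text
clk 8.15 e [579.2 -59.9  77.5] yaw 2.806 r 40.52 th 14.8 Frad -2.55 Ftan(cw) -3.25 Fz 2.39
[[1, [-0.42, -0.96, -0.0], 0], [1, [-0.63, -1.99, -0.0], 0], [1, [-0.57, -3.03, -0.0], 0], [1, [-0.24, -4.02, -0.0], 0], [1, [0.33, -4.89, -0.0], 0], [1, [1.11, -5.58, 0.0], 0], [1, [2.05, -6.05, 0.0], 0], [1, [3.07, -6.26, 0.01], 0], [1, [4.11, -6.2, 0.01], 0], [1, [5.1, -5.87, 0.01], 0], [1, [5.98, -5.29, 0.01], 0], [1, [6.67, -4.51, 0.01], 0]]
```

>>> drive_tool(moves=[[1,[-0.42,-0.96,0],0],[1,[-0.63,-1.99,0],0],[1,[-0.57,-3.03,0],0],[1,[-0.24,-4.02,0],0],[1,[0.33,-4.89,0],0],[1,[1.11,-5.58,0],0],[1,[2.05,-6.05,0],0],[1,[3.07,-6.26,0],0],[1,[4.11,-6.2,0],0],[1,[5.1,-5.87,0],0],[1,[5.98,-5.29,0],0],[1,[6.67,-4.51,0],0]])

```text
clock: 9.65
eef_pos: [501.5, -80.8, 77.8]
tcp_rot: [-3.141, -0.001, 2.806]
contact_force: [5.7, -1.6, -5.0]
opening: 0.211
```

```bash
python3 circ.py 15 12
```

```text
clk 9.65 e [501.5 -80.8  77.8] yaw 2.806 r 39.93 th -164.7 Frad -5.1 Ftan(cw) -3.02 Fz -4.98
[[1, [0.48, 0.93, 0.03], 0], [1, [0.7, 1.95, 0.02], 0], [1, [0.64, 2.99, 0.02], 0], [1, [0.32, 3.98, 0.02], 0], [1, [-0.25, 4.86, 0.02], 0], [1, [-1.02, 5.56, 0.02], 0], [1, [-1.95, 6.03, 0.02], 0], [1, [-2.97, 6.25, 0.02], 0], [1, [-4.02, 6.2, 0.02], 0], [1, [-5.01, 5.88, 0.02], 0], [1, [-5.88, 5.31, 0.02], 0], [1, [-6.58, 4.53, 0.02], 0]]
```

```bash
python3 -c "
import json;json.dump([540.7,-70.4],open('C.json','w'))"; python3 circ.py 15 12
```

```text
clk 9.65 e [501.5 -80.8  77.8] yaw 2.806 r 40.58 th -165.1 Frad -5.12 Ftan(cw) -2.98 Fz -4.98
[[1, [0.42, 0.97, 0.03], 0], [1, [0.63, 1.99, 0.02], 0], [1, [0.57, 3.03, 0.02], 0], [1, [0.24, 4.02, 0.02], 0], [1, [-0.33, 4.89, 0.02], 0], [1, [-1.11, 5.59, 0.02], 0], [1, [-2.05, 6.06, 0.02], 0], [1, [-3.07, 6.27, 0.02], 0], [1, [-4.11, 6.21, 0.02], 0], [1, [-5.1, 5.88, 0.02], 0], [1, [-5.98, 5.3, 0.02], 0], [1, [-6.67, 4.52, 0.02], 0]]
```

>>> drive_tool(moves=[[1,[0.42,0.97,0],0],[1,[0.63,1.99,0],0],[1,[0.57,3.03,0],0],[1,[0.24,4.02,0],0],[1,[-0.33,4.89,0],0],[1,[-1.11,5.59,0],0],[1,[-2.05,6.06,0],0],[1,[-3.07,6.27,0],0],[1,[-4.11,6.21,0],0],[1,[-5.1,5.88,0],0],[1,[-5.98,5.3,0],0],[1,[-6.67,4.52,0],0]])

```text
clock: 11.15
eef_pos: [579.4, -60.9, 77.5]
tcp_rot: [-3.141, -0.001, 2.806]
contact_force: [-4.0, 1.9, 0.8]
opening: 0.21
```

```bash
python3 circ.py 15 12
```

```text
clk 11.15 e [579.4 -60.9  77.5] yaw 2.806 r 39.88 th 13.8 Frad -3.39 Ftan(cw) -2.82 Fz 0.78
[[1, [-0.46, -0.94, 0.0], 0], [1, [-0.65, -1.96, 0.0], 0], [1, [-0.57, -3.0, 0.0], 0], [1, [-0.22, -3.99, 0.0], 0], [1, [0.37, -4.85, 0.01], 0], [1, [1.16, -5.53, 0.01], 0], [1, [2.1, -5.98, 0.01], 0], [1, [3.13, -6.17, 0.01], 0], [1, [4.17, -6.09, 0.01], 0], [1, [5.15, -5.74, 0.01], 0], [1, [6.02, -5.15, 0.01], 0], [1, [6.69, -4.36, 0.01], 0]]
```

>>> drive_tool(moves=[[1,[-0.44,-0.94,0],0],[1,[-0.62,-1.96,0],0],[1,[-0.55,-3.0,0],0],[1,[-0.2,-3.98,0],0],[1,[0.38,-4.83,0],0],[1,[1.16,-5.5,0],0],[1,[2.1,-5.95,0],0],[1,[3.12,-6.14,0],0],[1,[4.16,-6.06,0],0],[1,[5.13,-5.72,0],0],[1,[5.98,-5.14,0],0],[1,[6.65,-4.36,0],0]])

```text
clock: 12.65
eef_pos: [501.4, -79.9, 77.7]
tcp_rot: [-3.14, -0.002, 2.806]
contact_force: [1.3, -3.2, -1.1]
opening: 0.21
```

```bash
sed -i 's/R=40.0/R=39.7/' circ.py; python3 circ.py 12 12
python3 - <<'E'
from h import *
s,f=wgrab(); save('w5.png',f['color'],1.4)
import pickle; pickle.dump((s,f),open('w5.pkl','wb'))
E
```

```text
clk 12.65 e [501.4 -79.9  77.7] yaw 2.806 r 40.44 th -166.5 Frad -0.49 Ftan(cw) -3.42 Fz -1.07
[[1, [0.31, 0.78, 0.02], 0], [1, [0.52, 1.58, 0.02], 0], [1, [0.56, 2.41, 0.02], 0], [1, [0.43, 3.23, 0.02], 0], [1, [0.13, 4.01, 0.02], 0], [1, [-0.32, 4.7, 0.01], 0], [1, [-0.91, 5.28, 0.01], 0], [1, [-1.61, 5.73, 0.01], 0], [1, [-2.39, 6.03, 0.01], 0], [1, [-3.21, 6.15, 0.01], 0], [1, [-4.04, 6.11, 0.0], 0], [1, [-4.84, 5.89, 0.0], 0]]
```

View pics/w5.png

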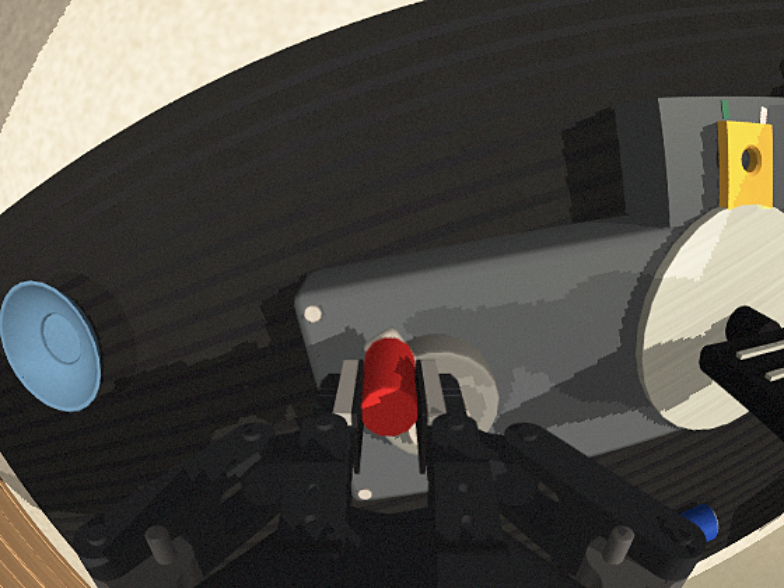

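The picture shows the handle still well held at (390,390). The lug hole, now at (751,159), has moved about two thirds of the way towards the green mark.

```bash
python3 - <<'E'
from h import *
import pickle
s,f=pickle.load(open('w5.pkl','rb'))
p=watz(f,(536.2,113.4),66);print(p, 'from start',np.linalg.norm(p[:2]-[482.86,141.76]),'to lock',np.linalg.norm(p[:2]-[475.66,118.6]))
print(wproj(f,np.array([475.66,118.6,66]))*1.4)
E
python3 circ.py 12 12
```

```text
[476.9543294  125.31826773  66.        ] from start 17.470189042099737 to lock 6.841813350739248
[742.05476946 158.87982409]
clk 12.7 e [501.2 -78.7  77.6] yaw 2.806 r 40.4 th -168.1 Frad 1.97 Ftan(cw) -1.54 Fz -0.51
[[1, [0.29, 0.79, 0.01], 0], [1, [0.48, 1.6, 0.01], 0], [1, [0.5, 2.43, 0.01], 0], [1, [0.34, 3.24, 0.01], 0], [1, [0.02, 4.01, 0.01], 0], [1, [-0.46, 4.69, 0.01], 0], [1, [-1.06, 5.25, 0.01], 0], [1, [-1.77, 5.68, 0.01], 0], [1, [-2.56, 5.96, 0.0], 0], [1, [-3.38, 6.06, 0.0], 0], [1, [-4.21, 5.99, 0.0], 0], [1, [-5.0, 5.75, -0.0], 0]]
```

>>> drive_tool(moves=[[1,[0.29,0.79,0],0],[1,[0.48,1.6,0],0],[1,[0.5,2.43,0],0],[1,[0.34,3.24,0],0],[1,[0.02,4.01,0],0],[1,[-0.46,4.69,0],0],[1,[-1.06,5.25,0],0],[1,[-1.77,5.68,0],0],[1,[-2.56,5.96,0],0],[1,[-3.38,6.06,0],0]])

```text
clock: 13.95
eef_pos: [554.0, -32.4, 77.6]
tcp_rot: [3.141, -0.002, 2.806]
contact_force: [-3.5, 1.4, 2.3]
opening: 0.205
```

```bash
python3 circ.py 7 3
```

```text
clk 13.95 e [554.  -32.4  77.6] yaw 2.806 r 40.28 th 70.7 Frad 0.13 Ftan(cw) -3.8 Fz 2.28
[[1, [-0.48, -0.09, 0.01], 0], [1, [-0.96, -0.18, 0.01], 0], [1, [-1.42, -0.32, 0.01], 0]]
```

```bash
python3 - <<'E'
from h import *
R=39.8;y=2.806
for i in range(0,30):
    a=np.radians(70.7-8*i);b=a-np.radians(8)
    w=R*np.array([np.cos(b)-np.cos(a),np.sin(b)-np.sin(a)])/10
    e=np.array([540.7,-70.4])+R*np.array([np.cos(a),np.sin(a)])
    print(round(70.7-8*i,1),e.round(1),[round(w[0]*np.cos(y)+w[1]*np.sin(y),2),round(w[0]*np.sin(y)-w[1]*np.cos(y),2)])
E
```

```text
70.7 [553.9 -32.8] [np.float64(-0.55), np.float64(-0.04)]
62.7 [559. -35.] [np.float64(-0.54), np.float64(-0.12)]
54.7 [563.7 -37.9] [np.float64(-0.52), np.float64(-0.19)]
46.7 [568.  -41.4] [np.float64(-0.49), np.float64(-0.26)]
38.7 [571.8 -45.5] [np.float64(-0.45), np.float64(-0.33)]
30.7 [574.9 -50.1] [np.float64(-0.4), np.float64(-0.39)]
22.7 [577.4 -55. ] [np.float64(-0.34), np.float64(-0.44)]
14.7 [579.2 -60.3] [np.float64(-0.28), np.float64(-0.48)]
6.7 [580.2 -65.8] [np.float64(-0.21), np.float64(-0.52)]
-1.3 [580.5 -71.3] [np.float64(-0.13), np.float64(-0.54)]
-9.3 [580.  -76.8] [np.float64(-0.06), np.float64(-0.55)]
-17.3 [578.7 -82.2] [np.float64(0.02), np.float64(-0.55)]
-25.3 [576.7 -87.4] [np.float64(0.1), np.float64(-0.55)]
-33.3 [574.  -92.3] [np.float64(0.17), np.float64(-0.53)]
-41.3 [570.6 -96.7] [np.float64(0.24), np.float64(-0.5)]
-49.3 [ 566.7 -100.6] [np.float64(0.31), np.float64(-0.46)]
-57.3 [ 562.2 -103.9] [np.float64(0.37), np.float64(-0.41)]
-65.3 [ 557.3 -106.6] [np.float64(0.43), np.float64(-0.36)]
-73.3 [ 552.1 -108.5] [np.float64(0.47), np.float64(-0.29)]
-81.3 [ 546.7 -109.7] [np.float64(0.51), np.float64(-0.23)]
-89.3 [ 541.2 -110.2] [np.float64(0.53), np.float64(-0.15)]
-97.3 [ 535.6 -109.9] [np.float64(0.55), np.float64(-0.08)]
-105.3 [ 530.2 -108.8] [np.float64(0.56), np.float64(0.0)]
-113.3 [ 525. -107.] [np.float64(0.55), np.float64(0.08)]
-121.3 [ 520.  -104.4] [np.float64(0.53), np.float64(0.15)]
-129.3 [ 515.5 -101.2] [np.float64(0.51), np.float64(0.23)]
-137.3 [511.5 -97.4] [np.float64(0.47), np.float64(0.29)]
-145.3 [508.  -93.1] [np.float64(0.42), np.float64(0.36)]
-153.3 [505.1 -88.3] [np.float64(0.37), np.float64(0.41)]
-161.3 [503.  -83.2] [np.float64(0.31), np.float64(0.46)]
```

>>> drive_tool(moves=[[1,[-0.3,-0.02,0],0],[1,[-0.55,-0.06,0],0],[1,[-0.55,-0.06,0],0]])

```text
clock: 14.32
eef_pos: [559.6, -35.0, 77.7]
tcp_rot: [3.141, -0.001, 2.806]
contact_force: [0.3, 1.5, 1.3]
opening: 0.209
```

>>> drive_tool(moves=[[1,[-0.3,-0.06,0],0],[1,[-0.54,-0.12,0],0],[1,[-0.54,-0.12,0],0]])

```text
clock: 14.7
eef_pos: [564.5, -38.1, 77.6]
tcp_rot: [3.141, -0.001, 2.806]
contact_force: [-0.9, 1.3, 0.8]
opening: 0.215
```

>>> drive_tool(moves=[[1,[-0.28,-0.09,0],0],[1,[-0.53,-0.18,0],0],[1,[-0.53,-0.18,0],0]])

```text
clock: 15.08
eef_pos: [568.9, -42.0, 77.6]
tcp_rot: [-3.141, -0.001, 2.806]
contact_force: [-1.6, 0.6, 1.4]
opening: 0.209
```

>>> drive_tool(moves=[[1,[-0.25,-0.13,0],0],[1,[-0.49,-0.26,0],0],[1,[-0.49,-0.26,0],0]])

```text
clock: 15.45
eef_pos: [572.7, -46.4, 77.6]
tcp_rot: [-3.141, -0.001, 2.806]
contact_force: [-2.2, 0.1, 1.9]
opening: 0.21
```

>>> drive_tool(moves=[[1,[-0.21,-0.17,0],0],[1,[-0.43,-0.34,0],0],[1,[-0.43,-0.34,0],0]])

```text
clock: 15.82
eef_pos: [575.8, -51.4, 77.6]
tcp_rot: [-3.141, -0.0, 2.805]
contact_force: [-2.7, 0.0, 1.4]
opening: 0.211
```

>>> drive_tool(moves=[[1,[-0.18,-0.2,0],0],[1,[-0.37,-0.41,0],0],[1,[-0.37,-0.41,0],0]])

```text
clock: 16.2
eef_pos: [578.1, -56.7, 77.6]
tcp_rot: [-3.141, -0.0, 2.805]
contact_force: [-2.3, 1.3, 2.0]
opening: 0.214
```

>>> drive_tool(moves=[[1,[-0.16,-0.22,0],0],[1,[-0.32,-0.45,0],0],[1,[-0.32,-0.45,0],0]])

```text
clock: 16.58
eef_pos: [579.7, -62.4, 77.6]
tcp_rot: [-3.14, -0.0, 2.805]
contact_force: [-2.2, 0.7, 1.2]
opening: 0.204
```

>>> drive_tool(moves=[[1,[-0.13,-0.24,0],0],[1,[-0.26,-0.49,0],0],[1,[-0.26,-0.49,0],0]])

```text
clock: 16.95
eef_pos: [580.4, -68.2, 77.5]
tcp_rot: [-3.14, -0.0, 2.805]
contact_force: [-3.0, 1.0, 2.1]
opening: 0.208
```

>>> drive_tool(moves=[[1,[-0.09,-0.26,0],0],[1,[-0.18,-0.53,0],0],[1,[-0.18,-0.53,0],0]])

```text
clock: 17.32
eef_pos: [580.2, -74.1, 77.5]
tcp_rot: [-3.14, -0.0, 2.805]
contact_force: [-1.4, 0.4, 1.5]
opening: 0.209
```

>>> drive_tool(moves=[[1,[-0.05,-0.27,0],0],[1,[-0.1,-0.55,0],0],[1,[-0.1,-0.55,0],0]])

```text
clock: 17.7
eef_pos: [579.2, -79.9, 77.5]
tcp_rot: [-3.14, -0.0, 2.805]
contact_force: [-3.0, 1.7, 2.1]
opening: 0.212
```

>>> drive_tool(moves=[[1,[0,-0.27,0],0],[1,[0,-0.55,0],0],[1,[0,-0.55,0],0]])

```text
clock: 18.08
eef_pos: [577.3, -85.4, 77.5]
tcp_rot: [-3.139, -0.0, 2.805]
contact_force: [-1.7, 1.7, 1.7]
opening: 0.213
```

>>> drive_tool(moves=[[1,[0.04,-0.27,0],0],[1,[0.08,-0.55,0],0],[1,[0.08,-0.55,0],0]])

```text
clock: 18.45
eef_pos: [574.6, -90.7, 77.6]
tcp_rot: [-3.139, -0.0, 2.805]
contact_force: [-2.2, 1.6, 1.6]
opening: 0.209
```

>>> drive_tool(moves=[[1,[0.08,-0.27,0],0],[1,[0.15,-0.53,0],0],[1,[0.15,-0.53,0],0]])

```text
clock: 18.82
eef_pos: [571.3, -95.4, 77.6]
tcp_rot: [-3.139, -0.0, 2.805]
contact_force: [-1.5, 2.6, -0.5]
opening: 0.211
```

>>> drive_tool(moves=[[1,[0.11,-0.25,0],0],[1,[0.22,-0.51,0],0],[1,[0.22,-0.51,0],0]])

```text
clock: 19.2
eef_pos: [567.2, -99.7, 77.5]
tcp_rot: [-3.139, -0.001, 2.804]
contact_force: [-1.4, 2.5, 0.7]
opening: 0.21
```

>>> drive_tool(moves=[[1,[0.15,-0.22,0],0],[1,[0.29,-0.45,0],0],[1,[0.29,-0.45,0],0]])

```text
clock: 19.58
eef_pos: [562.8, -103.2, 77.6]
tcp_rot: [-3.139, -0.001, 2.804]
contact_force: [-1.3, 3.3, 0.6]
opening: 0.208
```

>>> drive_tool(moves=[[1,[0.18,-0.2,0],0],[1,[0.36,-0.41,0],0],[1,[0.36,-0.41,0],0]])

```text
clock: 19.95
eef_pos: [557.8, -106.1, 77.6]
tcp_rot: [-3.138, -0.001, 2.804]
contact_force: [-0.0, 3.0, -0.4]
opening: 0.211
```

>>> drive_tool(moves=[[1,[0.21,-0.17,0],0],[1,[0.43,-0.34,0],0],[1,[0.43,-0.34,0],0]])

```text
clock: 20.32
eef_pos: [552.4, -108.1, 77.7]
tcp_rot: [-3.138, -0.001, 2.804]
contact_force: [0.4, 2.3, -0.3]
opening: 0.208
```

>>> drive_tool(moves=[[1,[0.24,-0.14,0],0],[1,[0.47,-0.27,0],0],[1,[0.47,-0.27,0],0]])

```text
clock: 20.7
eef_pos: [546.9, -109.4, 77.7]
tcp_rot: [-3.138, -0.001, 2.804]
contact_force: [1.6, 1.0, -1.1]
opening: 0.21
```

>>> drive_tool(moves=[[1,[0.26,-0.11,0],0],[1,[0.52,-0.22,0],0],[1,[0.52,-0.22,0],0]])

```text
clock: 21.08
eef_pos: [540.8, -109.9, 77.7]
tcp_rot: [-3.137, -0.001, 2.804]
contact_force: [1.0, -1.4, -0.9]
opening: 0.212
```

>>> drive_tool(moves=[[1,[0.27,-0.07,0],0],[1,[0.54,-0.14,0],0],[1,[0.54,-0.14,0],0]])

```text
clock: 21.45
eef_pos: [534.9, -109.6, 77.8]
tcp_rot: [-3.137, -0.002, 2.804]
contact_force: [1.2, -1.6, -0.9]
opening: 0.211
```

>>> drive_tool(moves=[[1,[0.27,-0.03,0],0],[1,[0.55,-0.05,0],0],[1,[0.55,-0.05,0],0]])

```text
clock: 21.82
eef_pos: [529.2, -108.3, 77.8]
tcp_rot: [-3.137, -0.002, 2.805]
contact_force: [1.8, -2.6, -2.2]
opening: 0.208
```

>>> drive_tool(moves=[[1,[0.27,0.01,0],0],[1,[0.54,0.03,0],0],[1,[0.54,0.03,0],0]])

```text
clock: 22.2
eef_pos: [524.4, -106.6, 77.9]
tcp_rot: [-3.136, -0.001, 2.805]
contact_force: [4.7, -4.7, -2.0]
opening: 0.209
```

>>> drive_tool(moves=[[1,[0,0,0],0],[1,[0,0,0],0]])

```text
clock: 22.45
eef_pos: [524.5, -106.6, 77.8]
tcp_rot: [-3.136, -0.001, 2.805]
contact_force: [2.6, -3.3, -1.7]
opening: 0.211
```

```bash
python3 circ.py 1 1; python3 circ.py 1 1
```

```text
clk 22.45 e [ 524.5 -106.6   77.8] yaw 2.805 r 39.69 th -114.1 Frad 2.0 Ftan(cw) -3.7 Fz -1.66
[[1, [0.07, 0.01, 0.03], 0]]
clk 22.45 e [ 524.5 -106.6   77.8] yaw 2.805 r 39.69 th -114.1 Frad 2.0 Ftan(cw) -3.7 Fz -1.66
[[1, [0.07, 0.01, 0.03], 0]]
```

>>> drive_tool(moves=[[1,[0.08,0.01,0],0],[1,[0.15,0.02,0],0],[1,[0.15,0.02,0],0]])

```text
clock: 22.82
eef_pos: [523.7, -106.3, 77.9]
tcp_rot: [-3.136, 0.001, 2.805]
contact_force: [4.3, -5.4, -4.6]
opening: 0.211
```

```bash
python3 circ.py 1 1
```

```text
clk 22.82 e [ 523.7 -106.3   77.9] yaw 2.805 r 39.71 th -115.4 Frad 3.07 Ftan(cw) -6.24 Fz -4.64
[[1, [0.07, 0.01, 0.04], 0]]
```

>>> drive_tool(moves=[[1,[0.08,0.02,0],0],[1,[0.18,0.04,0],0],[1,[0.18,0.04,0],0]])

```text
clock: 23.2
eef_pos: [522.7, -105.8, 77.9]
tcp_rot: [-3.136, 0.002, 2.805]
contact_force: [4.7, -5.7, -3.8]
opening: 0.209
```

```bash
python3 circ.py 1 1
```

```text
clk 23.2 e [ 522.7 -105.8   77.9] yaw 2.805 r 39.7 th -117.0 Frad 2.9 Ftan(cw) -6.79 Fz -3.82
[[1, [0.07, 0.01, 0.04], 0]]
```

>>> drive_tool(moves=[[1,[0.08,0.03,0],0],[1,[0.18,0.05,0],0],[1,[0.18,0.05,0],0]])

```text
clock: 23.58
eef_pos: [521.7, -105.3, 78.0]
tcp_rot: [-3.135, 0.003, 2.806]
contact_force: [4.6, -6.9, -4.7]
opening: 0.21
```

```bash
python3 circ.py 1 1
```

```text
clk 23.57 e [ 521.7 -105.3   78. ] yaw 2.806 r 39.68 th -118.5 Frad 3.85 Ftan(cw) -7.36 Fz -4.71
[[1, [0.07, 0.01, 0.04], 0]]
```

```bash
python3 - <<'E'
from h import *
s,f=wgrab(); save('w6.png',cv2.resize(f['color'][60:340,180:560],None,fx=2,fy=2,interpolation=cv2.INTER_CUBIC))
print(s['contact_force'])
import pickle; pickle.dump((s,f),open('w6.pkl','wb'))
E
```

```text
[ 4.62789957 -6.90167711 -4.70854985]
```

View pics/w6.png

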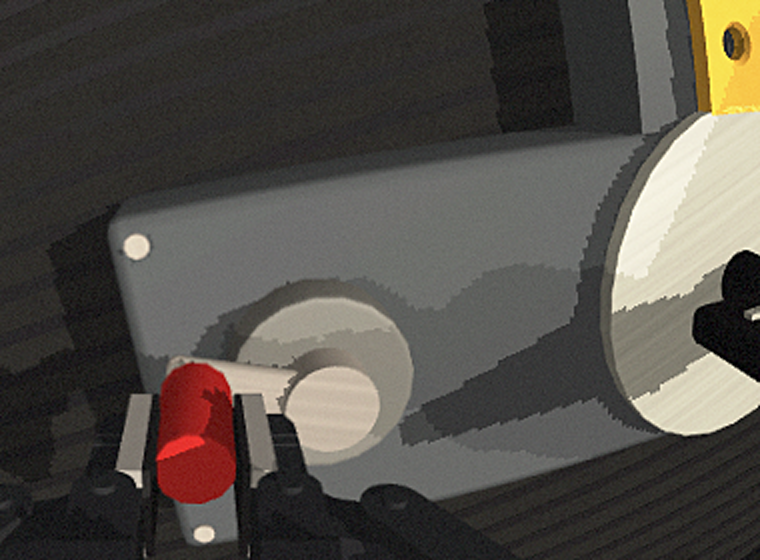

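>>> drive_tool(moves=[[0.6,[0,0,0],0],[0.4,[0,0,0],0],[0.4,[0,0,0],0],[0.4,[0,0,-5],0],[0.4,[0,0,-10],0],[0.2,[0,0,-15],0]])

```text
clock: 24.38
eef_pos: [521.1, -103.9, 229.5]
tcp_rot: [-3.135, 0.003, 2.806]
contact_force: [1.4, -0.5, -0.2]
opening: 0.791
```

```bash
python3 - <<'E'
from h import *
import pickle
F=pickle.load(open('F0.pkl','rb'))
a=atz(F['top'],(173.3,249.6),83);b=atz(F['side'],(288.1,330.85),83);print(a,b,tri(F['top'],(173.3,249.6),F['side'],(288.1,330.85)))
s=r.sense(); print(s['eef_pos'],s['contact_force'],s['tcp_rot'])
p=(a+b)/2;p[2]=200
print(wT(s)[:3,:3].T@(p-s['eef_pos']), wT(s)[:3,:3].T@(np.array([*p[:2],230])-s['eef_pos']))
E
```

```text
[448.47679362 284.13378896  83.        ] [449.32010319 283.50548809  83.        ] (array([448.85010963, 283.95278164,  84.24152896]), np.float64(0.7288321015063157))
[ 521.11907419 -103.89357225  229.49329925] [ 1.44996163 -0.47250168 -0.24679071] [-3.13526256e+00  2.69558346e-03  2.80556613e+00]
[196.10423984 342.39188547  26.79796968] [196.02337243 342.20198473  -3.20132028]
```

>>> drive_tool(moves=[[0,[2.9,4.9,0],0],[0,[5.7,9.8,0],0],[0,[8.5,14.7,0],0],[0,[11.4,19.6,0],0],[0,[11.4,19.6,0],0],[0,[11.4,19.6,0],0]])

```text
clock: 25.12
eef_pos: [477.9, 118.7, 227.9]
tcp_rot: [-3.135, 0.003, 2.807]
contact_force: [0.1, -0.9, 0.5]
opening: 0.999
```

```bash
python3 - <<'E'
from h import *
s,f=wgrab(); save('w7.png',f['color'],1.4)
print(s['eef_pos'],s['tcp_rot'],s['contact_force'],wproj(f,np.array([475.7,118.6,66])))
for t in ['lug_hole','pin_head']: print(t,[(d['at'],d['score']) for d in r.spot_point(t,'wrist')])
import pickle; pickle.dump((s,f),open('w7.pkl','wb'))
E
```

```text
[477.88165091 118.70505818 227.88915668] [-3.13478350e+00  2.56090713e-03  2.80687682e+00] [ 0.12029672 -0.88516975  0.49850101] [279.18798523 179.63332309]
lug_hole [([280.2, 178.4], 0.6)]
pin_head [([414.0, 109.2], 0.91)]
```

View pics/w7.png

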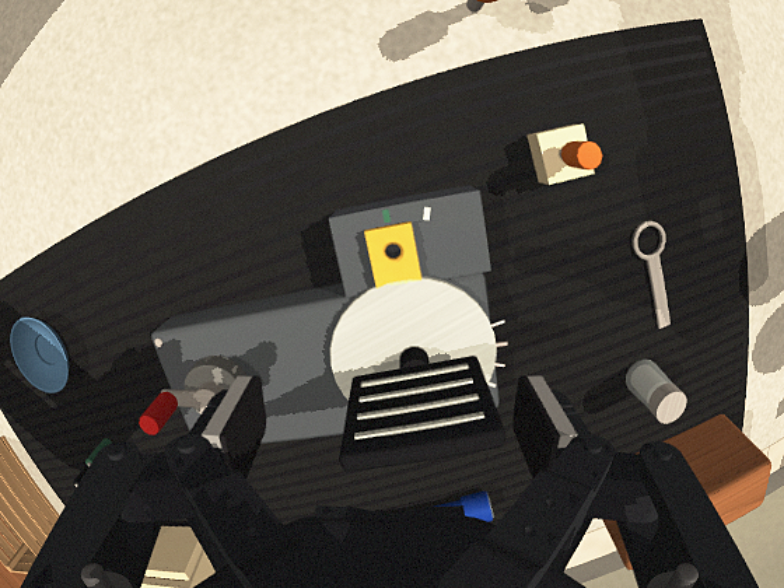

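```bash
python3 - <<'E'
from h import *
import pickle
s,f=pickle.load(open('w7.pkl','rb'))
im=f['color'];save('w7c.png',cv2.resize(im[120:220,220:360],None,fx=5,fy=5,interpolation=cv2.INTER_CUBIC))
print(watz(f,(280.5,179.2),66))
p=watz(f,(421,110.5),83);print('pin top',p)
T=wT(s);print(T[:3,:3].T@(np.array([449,284,180])-s['eef_pos']))
E
```

```text
[475.71040231 120.07856849  66.        ]
pin top [448.34967722 283.75365395  83.        ]
[ 81.70071689 146.95529756  46.68053403]
```

View pics/w7c.png

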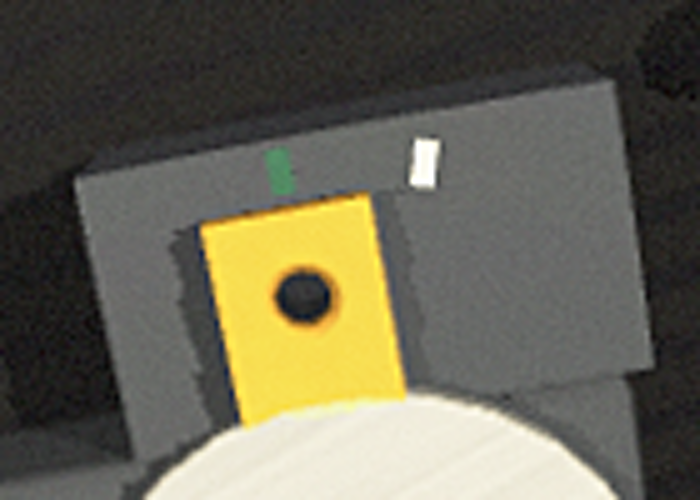

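>>> drive_tool(moves=[[0,[2.7,4.9,0],0],[0,[5.4,9.8,0.5],0],[0,[8.1,14.7,2.5],0],[0,[8.1,14.7,4.7],0],[0,[8.1,14.7,4.7],0],[0,[8.1,14.7,4.7],0]])

```text
clock: 26.02
eef_pos: [451.4, 282.0, 180.4]
tcp_rot: [-3.135, 0.003, 2.802]
contact_force: [0.1, 0.2, 0.3]
opening: 0.999
```

```bash
python3 - <<'E'
from h import *
s,f=wgrab(); save('w8c.png',cv2.resize(f['color'][100:300,170:390],None,fx=3.5,fy=3.5,interpolation=cv2.INTER_CUBIC))
print(s['eef_pos'],s['tcp_rot'],s['contact_force'],(wproj(f,np.array([449,284,83]))-[170,100])*3.5)
import pickle; pickle.dump((s,f),open('w8.pkl','wb'))
E
```

```text
[451.35558734 282.01630892 180.40455037] [-3.13533328e+00  3.02740212e-03  2.80237941e+00] [0.06412664 0.18507295 0.26410098] [388.72420497 332.74612556]
```

View pics/w8c.png

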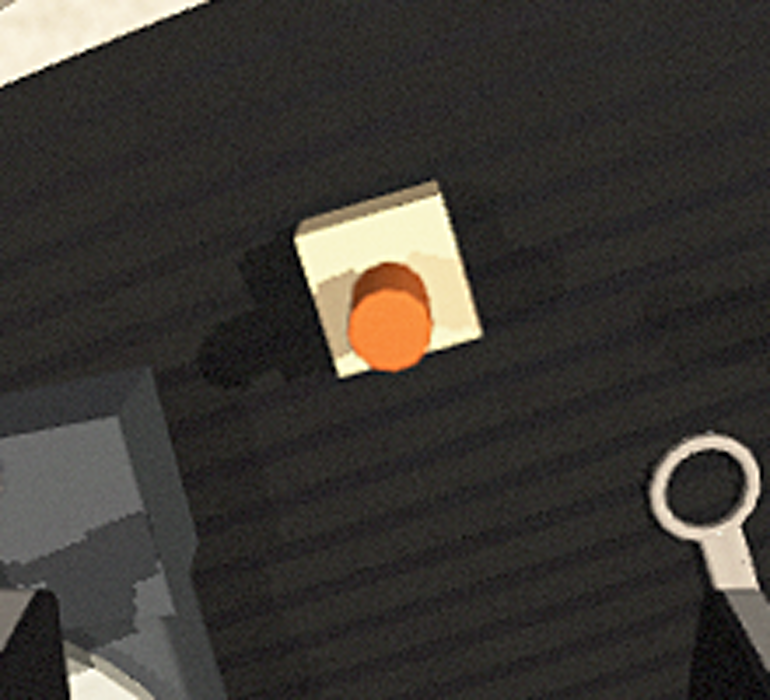

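>>> drive_tool(moves=[[0,[0.33,0.16,4],0],[0.3,[0.33,0.16,8],0],[0.4,[0.33,0.16,12],0],[0.4,[0.33,0.16,14],0],[0.4,[0.33,0.16,14],0]])

```text
clock: 26.7
eef_pos: [449.0, 282.9, 40.2]
tcp_rot: [-3.135, 0.002, 2.801]
contact_force: [-0.4, 0.0, -0.4]
opening: 0.601
```

```bash
python3 - <<'E'
from h import *
s,f=wgrab(); save('w9c.png',cv2.resize(f['color'][150:350,170:390],None,fx=3.5,fy=3.5,interpolation=cv2.INTER_CUBIC))
g=r.grab_frame('side');save('s9c.png',cv2.resize(g['color'][280:400,230:350],None,fx=5,fy=5,interpolation=cv2.INTER_CUBIC))
print(s['eef_pos'],s['contact_force'])
E
```

```text
[449.04639719 282.8535465   40.23298593] [-0.42452708  0.04792229 -0.40173188]
```

View pics/w9c.png

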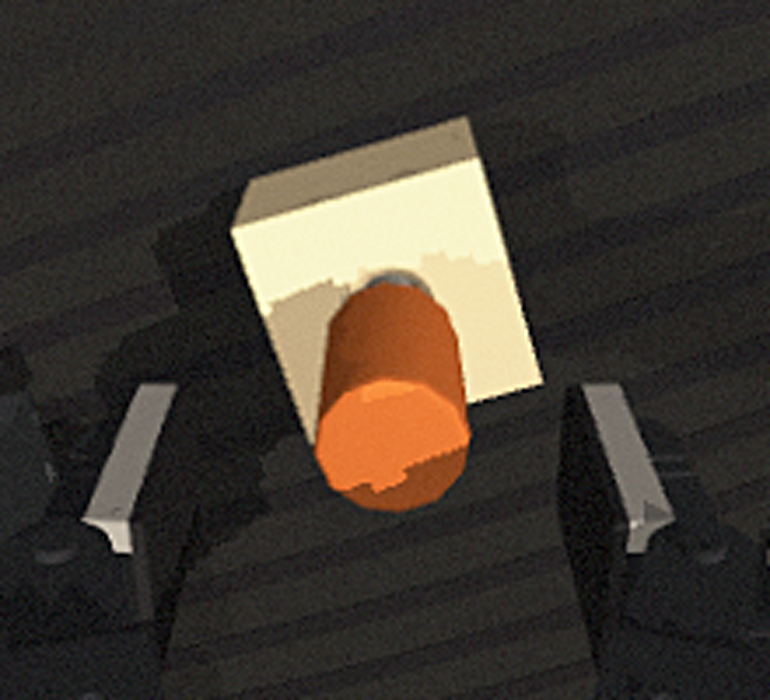

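View pics/s9c.png

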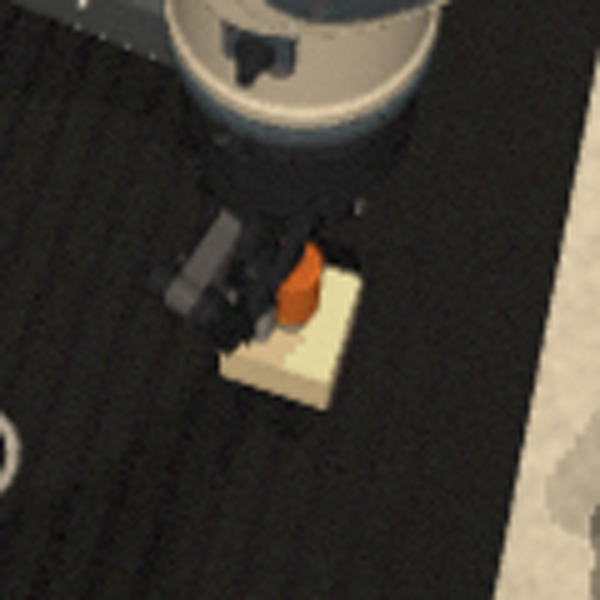

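>>> drive_tool(moves=[[0.4,[0.09,0.15,0.4],0],[0.4,[0.09,0.15,0.7],0],[0.6,[0.09,0.15,0.7],0],[0.8,[0.09,0.15,0.7],0],[1,[0.09,0.15,0.7],0],[1,[0.09,0.15,0.7],0],[1,[0.09,0.15,0.7],0]], grip_force=50)

```text
clock: 27.68
eef_pos: [450.1, 285.7, 35.1]
tcp_rot: [-3.137, 0.005, 2.801]
contact_force: [-0.2, -0.5, 5.2]
opening: 0.232
```

```bash
python3 - <<'E'
from h import *
s,f=wgrab(); save('w10c.png',cv2.resize(f['color'][150:350,170:390],None,fx=3.5,fy=3.5,interpolation=cv2.INTER_CUBIC))
print(s['eef_pos'],s['tcp_rot'],s['contact_force'],s['opening'])
import pickle; pickle.dump((s,f),open('w10.pkl','wb'))
for z in (81,83,85): print((wproj(f,np.array([s['eef_pos'][0],s['eef_pos'][1],z]))-[170,150])*3.5)
E
```

```text
[450.06832659 285.69173901  35.10105517] [-3.13747101  0.00470898  2.80139879] [-0.20673241 -0.46797129  5.24509064] 0.23173162357374952
[384.12323533 469.62825442]
[384.13418371 477.45863684]
[384.14517213 485.46646039]
```

View pics/w10c.png

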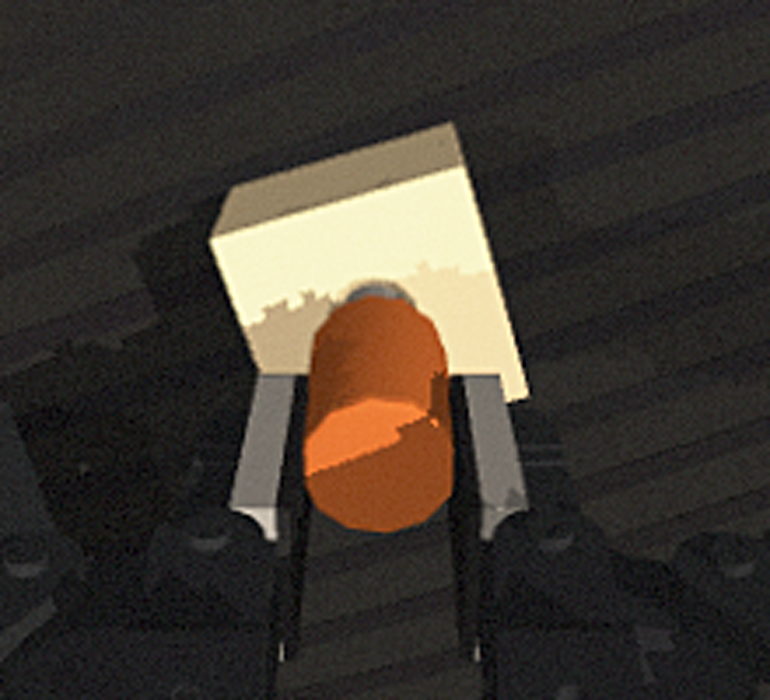

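>>> drive_tool(moves=[[1,[0,0,-1.5],0],[1,[0,0,-3],0],[1,[0,0,-6],0],[1,[0,0,-9.5],0],[1,[0,0,-9.5],0],[1,[0,0,-9.5],0]])

```text
clock: 28.48
eef_pos: [449.6, 286.1, 130.3]
tcp_rot: [-3.138, 0.005, 2.801]
contact_force: [0.1, -0.3, 0.0]
opening: 0.229
```

```bash
python3 - <<'E'
from h import *
s,f=wgrab(); save('w11.png',f['color'],1.4);save('w11c.png',cv2.resize(f['color'][200:320,220:340],None,fx=5,fy=5,interpolation=cv2.INTER_CUBIC))
print(s['eef_pos'],s['tcp_rot'],s['contact_force'],s['opening'])
import pickle; pickle.dump((s,f),open('w11.pkl','wb'))
T=wT(s); e=s['eef_pos']
print((wproj(f,e+[0,0,48])-[220,200])*5,(wproj(f,e+[0,0,-26])-[220,200])*5)
print(T[:3,:3].T@(np.array([475.6,120.3,130.])-e))
E
```

```text
[449.58059623 286.09052756 130.28634845] [-3.13774455  0.00489018  2.80141254] [ 0.11882249 -0.33351589  0.00613853] 0.2287525316862109
[298.90749979 432.73446037] [298.20886859 139.64861673]
[ -79.84314853 -147.60458152    1.2448073 ]
```

View pics/w11.png

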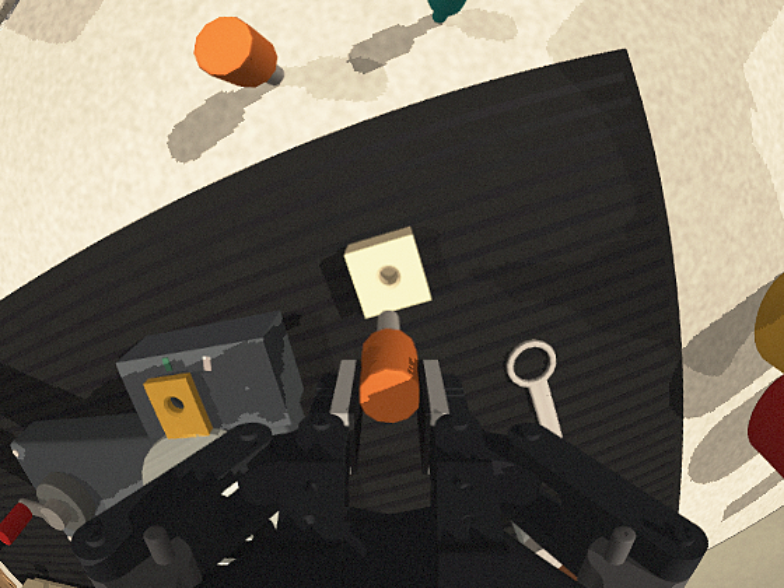

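View pics/w11c.png

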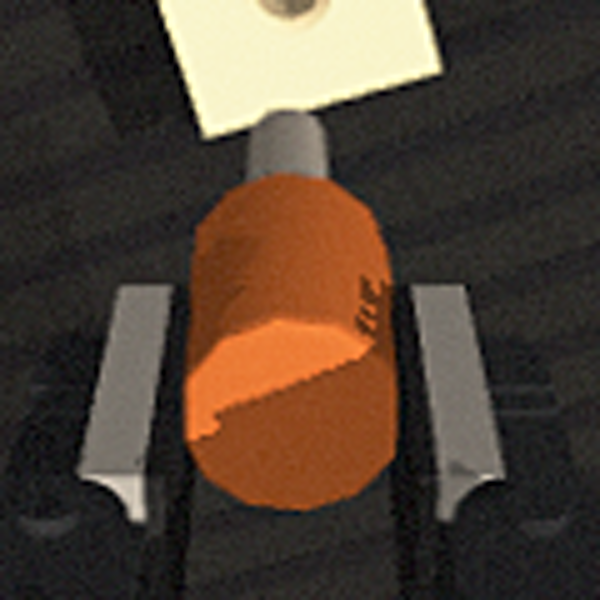

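```bash
python3 - <<'E'
from h import *
import pickle
s,f=pickle.load(open('w11.pkl','rb'))
He=np.linalg.inv(np.array(f['hand_eye']))
T=wT(s)
def P(x,y,z): return (wproj(f,(T@np.array([x,y,z,1]))[:3])-[220,200])*5
for h in (44,46,48,50): # top height above TCP along tool
    print(h,'top',[P(ox,-1,-h).round(0).tolist() for ox in(0,1,2,3)],'tipfar',[P(ox+5,-1,-h+74).round(0).tolist() for ox in(0,1,2,3)],'headfar bottom',[P(ox+11,-1,-h+36).round(0).tolist() for ox in(0,1,2,3)])
# block hole location check
print(watz(f,(388/1.4,275/1.4),34))
E
```

```text
44 top [[290.0, 409.0], [290.0, 400.0], [290.0, 390.0], [290.0, 381.0]] tipfar [[290.0, 95.0], [290.0, 88.0], [290.0, 81.0], [290.0, 74.0]] headfar bottom [[290.0, 159.0], [290.0, 151.0], [290.0, 143.0], [290.0, 134.0]]
46 top [[290.0, 420.0], [290.0, 410.0], [290.0, 401.0], [290.0, 392.0]] tipfar [[290.0, 100.0], [290.0, 93.0], [290.0, 86.0], [290.0, 79.0]] headfar bottom [[290.0, 166.0], [290.0, 158.0], [290.0, 149.0], [290.0, 141.0]]
48 top [[290.0, 431.0], [290.0, 421.0], [290.0, 412.0], [290.0, 403.0]] tipfar [[290.0, 106.0], [290.0, 98.0], [290.0, 91.0], [290.0, 84.0]] headfar bottom [[290.0, 173.0], [290.0, 164.0], [290.0, 156.0], [290.0, 147.0]]
50 top [[290.0, 442.0], [290.0, 433.0], [290.0, 423.0], [290.0, 414.0]] tipfar [[290.0, 111.0], [290.0, 104.0], [290.0, 96.0], [290.0, 89.0]] headfar bottom [[290.0, 180.0], [290.0, 171.0], [290.0, 163.0], [290.0, 154.0]]
[447.19686781 284.69819819  34.        ]
```

>>> drive_tool(moves=[[1,[-2.6,-4.9,0],0],[1,[-5.3,-9.8,0],0],[1,[-7.98,-14.66,0],0],[1,[-7.98,-14.66,0],0],[1,[-7.98,-14.66,1],0],[1,[-7.98,-14.66,1],0]])

```text
clock: 29.28
eef_pos: [474.4, 121.7, 119.3]
tcp_rot: [-3.136, 0.002, 2.803]
contact_force: [-0.3, 0.8, -0.8]
opening: 0.231
```

```bash
python3 - <<'E'
from h import *
s,f=wgrab(); save('w12c.png',cv2.resize(f['color'][150:310,200:360],None,fx=4.5,fy=4.5,interpolation=cv2.INTER_CUBIC))
print(s['eef_pos'],s['tcp_rot'],s['contact_force'],s['opening'])
import pickle; pickle.dump((s,f),open('w12.pkl','wb'))
T=wT(s);P=lambda p:(wproj(f,np.array(p))-[200,150])*4.5
print('hole pred',P((475.6,120.3,66)),'tip over lug', P((T@[0,-1,28,1])[:3]), 'axis at lug', P((T@[0,-1,s['eef_pos'][2]-66,1])[:3]))
E
```

```text
[474.41381144 121.69640339 119.27838253] [-3.13550150e+00  1.90967449e-03  2.80261908e+00] [-0.31620637  0.81698447 -0.81657434] 0.23081410794111384
hole pred [353.3938495  300.34485006] tip over lug [350.98912843 346.65576051] axis at lug [350.97265661 291.96425781]
```

View pics/w12c.png

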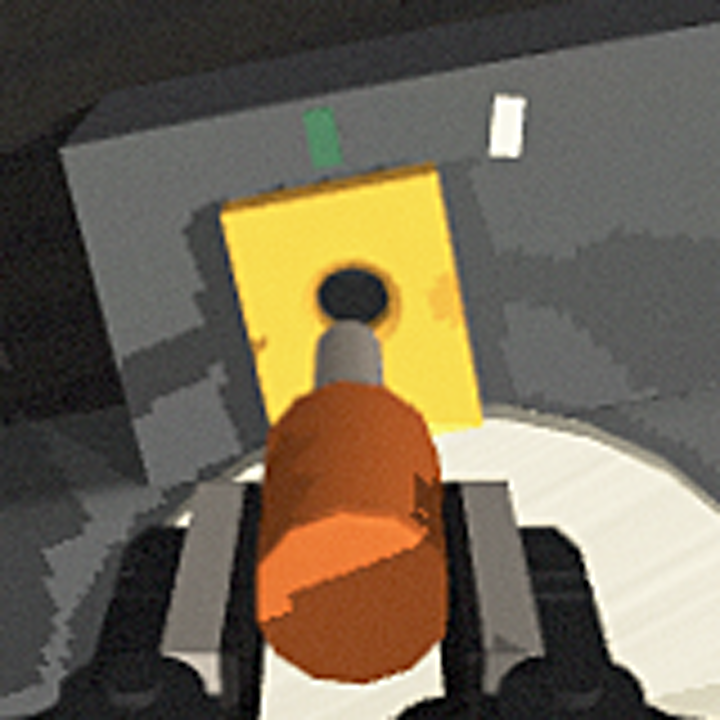

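>>> drive_tool(moves=[[1,[-0.1,0.06,0.5],0],[1,[-0.1,0.06,1.5],0],[1,[-0.1,0.06,2.0],0],[1,[-0.1,0.06,2.0],0]])

```text
clock: 29.82
eef_pos: [475.4, 121.9, 99.1]
tcp_rot: [-3.135, 0.001, 2.803]
contact_force: [-0.4, -0.3, -0.2]
opening: 0.231
```

```bash
python3 - <<'E'
from h import *
s,f=wgrab(); save('w13c.png',cv2.resize(f['color'][150:310,200:360],None,fx=4.5,fy=4.5,interpolation=cv2.INTER_CUBIC))
print(s['eef_pos'],s['tcp_rot'],s['contact_force'],s['opening'])
T=wT(s);P=lambda p:(wproj(f,np.array(p))-[200,150])*4.5
print('hole pred',P((475.6,120.3,66)), 'axis at lug', P((T@[0,-1,s['eef_pos'][2]-66,1])[:3]))
E
```

```text
[475.39935972 121.89628124  99.13139354] [-3.13516550e+00  1.49025938e-03  2.80302833e+00] [-0.39517719 -0.33611215 -0.23220767] 0.23116349352489754
hole pred [349.51920839 338.68189854] axis at lug [350.98538379 334.62196144]
```

View pics/w13c.png

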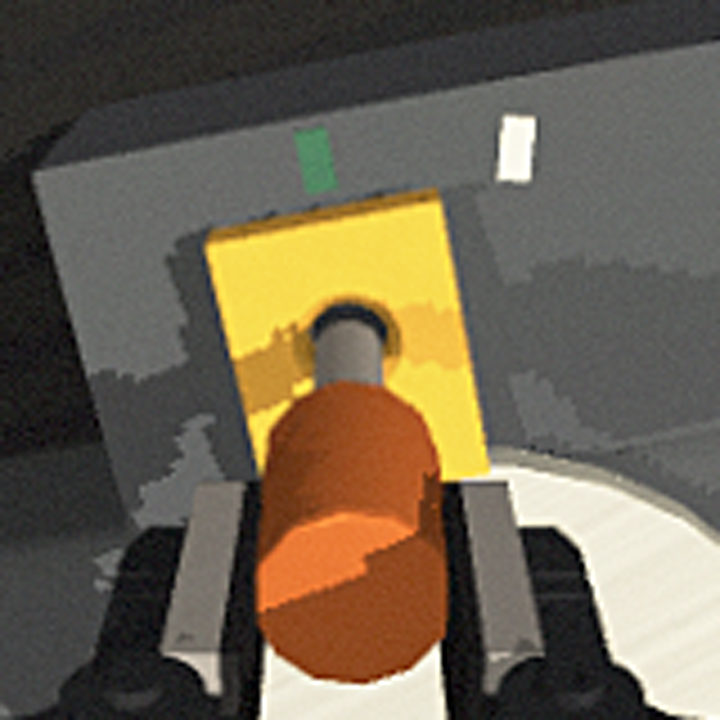

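>>> drive_tool(moves=[[1,[-0.03,0,0.5],0],[1,[-0.03,0,1.0],0],[1,[-0.03,0,1.5],0],[1,[-0.03,0,1.8],0],[1,[-0.03,0,1.8],0]])

```text
clock: 30.5
eef_pos: [475.9, 121.6, 81.2]
tcp_rot: [-3.135, 0.002, 2.803]
contact_force: [-0.4, -0.4, 0.2]
opening: 0.229
```

>>> drive_tool(moves=[[1,[0,0,0.6],0],[1,[0,0,1.2],0],[1,[0,0,1.8],0],[1,[0,0,2.1],0],[1,[0,0,2.1],0]])

```text
clock: 31.12
eef_pos: [475.7, 121.5, 60.0]
tcp_rot: [-3.135, 0.001, 2.803]
contact_force: [-0.0, -1.2, -0.5]
opening: 0.228
```

>>> drive_tool(moves=[[1,[0,0,0.15],0],[1,[0,0,0.3],0],[1,[0,0,0.3],0]])

```text
clock: 31.5
eef_pos: [475.8, 121.5, 56.9]
tcp_rot: [-3.135, 0.002, 2.803]
contact_force: [0.6, -1.1, -1.1]
opening: 0.228
```

>>> drive_tool(moves=[[1,[0,0,0.1],0],[1,[0,0,0.2],0],[1,[0,0,0.2],0]])

```text
clock: 31.88
eef_pos: [475.8, 121.4, 54.9]
tcp_rot: [-3.135, 0.002, 2.803]
contact_force: [1.0, -1.1, -1.1]
opening: 0.228
```

>>> drive_tool(moves=[[1,[0,0,0.1],0],[1,[0,0,0.2],0],[1,[0,0,0.2],0]])

```text
clock: 32.25
eef_pos: [476.4, 121.3, 54.1]
tcp_rot: [-3.135, 0.002, 2.803]
contact_force: [-2.7, -4.4, 15.7]
opening: 0.231
```

```bash
python3 - <<'E'
from h import *
s,f=wgrab(); save('w14c.png',cv2.resize(f['color'][150:310,200:360],None,fx=4.5,fy=4.5,interpolation=cv2.INTER_CUBIC))
print(s['eef_pos'],s['contact_force'],s['opening'])
g=r.grab_frame('side');save('s14c.png',cv2.resize(g['color'][210:330,230:350],None,fx=5,fy=5,interpolation=cv2.INTER_CUBIC))
E
```

```text
[476.38405874 121.34244185  54.05090283] [-2.72366197 -4.40369527 15.71264678] 0.2310387390560016
```

View pics/w14c.png

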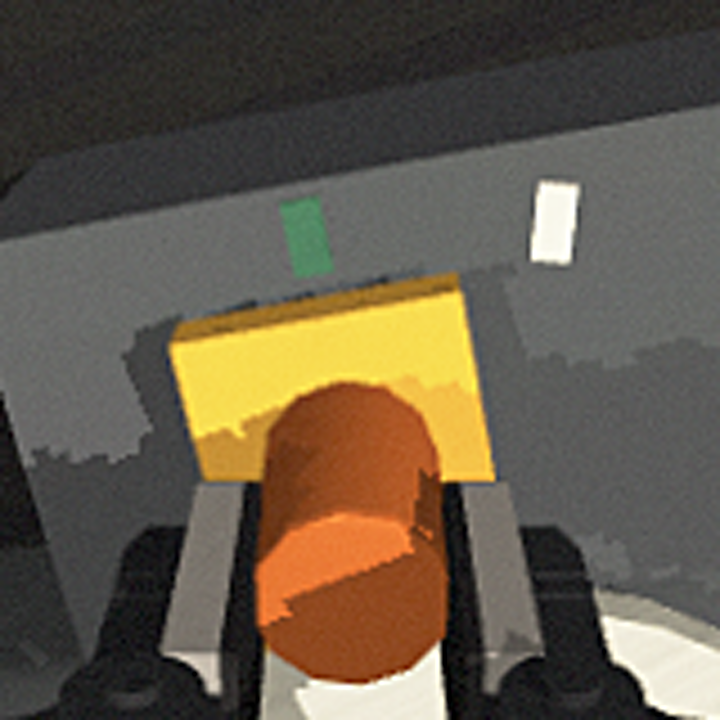

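View pics/s14c.png

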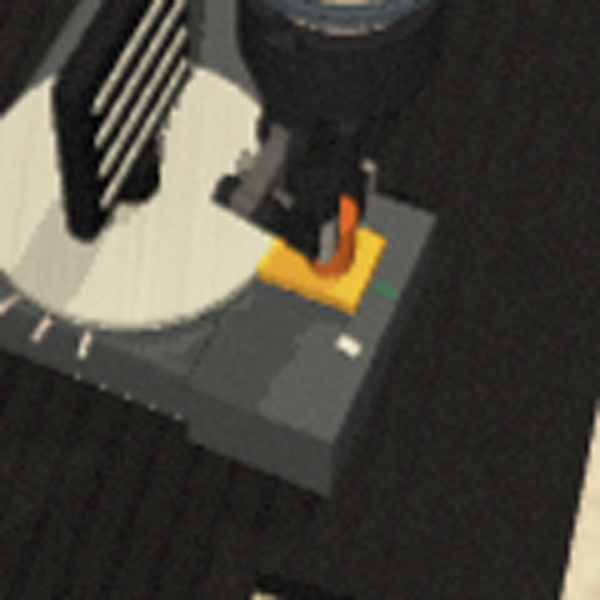

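The force rose to 15.7 N and the head sits on the lug. I'll release and retreat.

>>> drive_tool(moves=[[0.6,[0,0,0],0],[0.4,[0,0,0],0],[0.3,[0,0,0],0],[0.2,[0,0,-0.5],0],[0.2,[0,0,-4],0],[0.2,[0,0,-9],0],[0.2,[0,0,-14],0],[0.2,[0,0,-18],0],[0.2,[0,0,-18],0]])

```text
clock: 33.48
eef_pos: [478.2, 123.1, 237.5]
tcp_rot: [-3.139, 0.008, 2.803]
contact_force: [-0.4, 0.4, -0.6]
opening: 0.799
```

```bash
python3 - <<'E'
from h import *
s,f=wgrab(); save('w15c.png',cv2.resize(f['color'][100:260,180:380],None,fx=3.5,fy=3.5,interpolation=cv2.INTER_CUBIC))
print(s['eef_pos'],s['contact_force'],s['opening'])
P=lambda p:(wproj(f,np.array(p))-[180,100])*3.5
for z in (102,106,110): print(P((475.6,120.3,z)))
g=r.grab_frame('side');save('s15c.png',cv2.resize(g['color'][210:330,230:350],None,fx=5,fy=5,interpolation=cv2.INTER_CUBIC))
for z in (66,102,106,110): print((proj(g,np.array((475.6,120.3,z)))-[230,210])*5)
E
```

```text
[478.2479944  123.09721265 237.47588221] [-0.44606383  0.39508285 -0.56236979] 0.7993034953387513
[335.35140537 298.77282761]
[335.22138489 302.28615943]
[335.08822405 305.88617614]
[327.64873949 251.230478  ]
[330.41740481 205.03864154]
[330.73627644 199.71865373]
[331.0574872  194.35964013]
```

View pics/w15c.png

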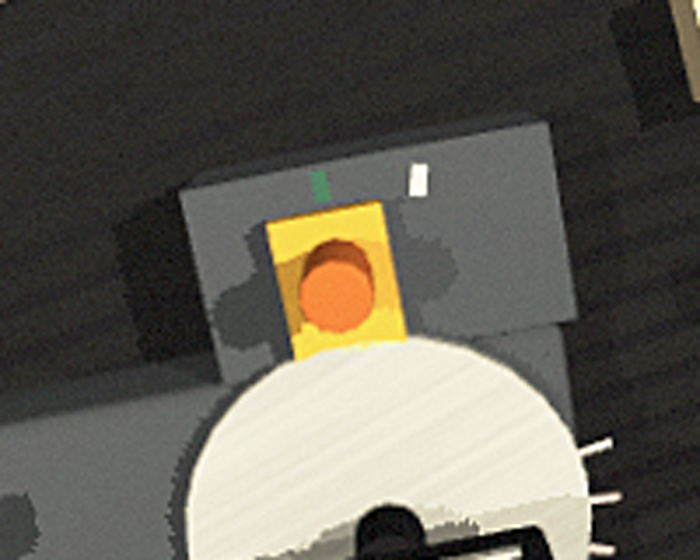

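View pics/s15c.png

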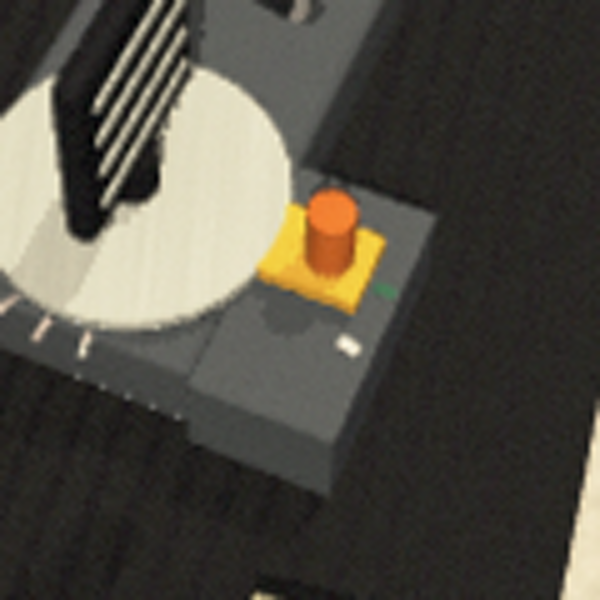

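The pin is upright with its head on the lug. Its top is at (337,296) in the wrist crop and (332,212) in the side crop, matching the seated prediction. I'm handing the job in.

```bash
python3 -c "
from rig import r
print(r.sign_off())"
```

```text
the job is handed in; nothing more can be done
None
```

The turntable is at its stop and the lock pin is fully home in the lug. I handed the job in at about 33.5 s of the allowed 72 s; it reports no verdict.

**Winding:** I wound the crank clockwise about 2.97 turns. The settled force at the handle then rose from about 1.5 N to 7.4 N (6.8 N on the step before), so I took that as the stop and let go there. The lug hole then lay over the lock hole to within about 2 mm.

**Pin:** I took the smaller orange pin from the cream block and lowered it into the lug hole almost without force. Contact showed at 15.7 N with the head on the lug, and I let go and moved clear.

**Last checks:** The wrist and side pictures show the pin upright, with its head top within about 1 px of the seated prediction (1–2 mm). The gripper was clear and the contact force was near zero.

**What disagreed:**
- **First grasp:** It closed on nothing just above the handle, because the fingertips sit about 25 mm behind the stated TCP. I went lower and regripped.
- **Force rise at the stop:** Over the last two small steps the force grew about 0.5 N per mm, less than the stated 1.6. The handle may have slipped slightly in the pads.
- **Bystanders:** I never went near them on purpose, but I did not measure their final positions.

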